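# Unload the windway plates from the curing carousel

### The job

Unload the curing carousel: turn it by its black bar, click by click, to bring each wooden windway plate in it to the gap in the steel hoop, slide the plate straight up out of its slot by its top edge, and lean all of them upright side by side on the sloping rest, foot on the ledge and face against the green board. Lay the two cherry fipple plugs that go with them in the blue tray, leave the carousel clicked in one of its positions, and do not drop or topple a plate or shift the other things on the bench.

Things in the scene. Friction and masses are not known exactly. Their poses are not given: they have to be found in the camera images.
- carousel: Fixed base of the carousel, a grey disc 250 mm across, 14 mm thick; origin on the bench under its centre. The gap is at its -x side (red tab). A fixed hoop of 6 mm rod, 170 mm across, centre line 127 mm above the bench, on 3 posts 118 mm from the axis (at +x and 72 deg either side), stops plates from being lifted; it is open for 40 deg either side of -x.
- rotor (a joint): Turn of the carousel's rotor about its upright axis, rad; 0 at the start, grows counterclockwise seen from above; turns either way (+-20 rad). Five detents a turn, at every multiple of 1.2566 rad (72 deg), with one slot standing at the gap in each. Peak torque between detents 0.15 N m; let go within about 0.4 rad of a detent it snaps into it.
- handle (a point): Centre of the rotor's black grip bar, on the rotor axis, 150 mm above the bench; bar 46 mm long (rotor's x), 14 mm wide (rotor's y), 32 mm tall, top at 166 mm; a round spindle of 24 mm below. The attitude is the rotor's: it turns with the bar and equals the carousel's at joint 0.
- gap (a point): Point of the carousel base at the loading gap, 70 mm from the axis towards the carousel's -x, 30 mm above the bench (the level of the slots' floor). Does not turn.
- rest: Fixed wooden rest, 300 mm long (its y). Origin at bench level under the line where the front of the green back board meets the ledge. Ledge top 12 mm up; the board rises 48 mm along its slope from x = 0, leaning back to +x by 0.26 rad; a lip 8 mm high stands at x = -16 to -22 mm. A plate leans with its foot on the ledge at the board's foot, face on the board, thickness along x.
- tray: Fixed blue plastic tray, open on top, 100 (x) by 150 (y) by 20 mm tall, walls and floor 4 to 5 mm; origin under its centre.
- plug0: Loose cherry fipple plug, one of two alike, lying: 50 mm long (its x), 24 mm wide, 24 mm tall, round on top with a flat underside; origin at the centre of the underside. 30 g. It may get knocked along the bench.
- plug1: Loose cherry fipple plug, one of two alike, lying: 50 mm long (its x), 24 mm wide, 24 mm tall, round on top with a flat underside; origin at the centre of the underside. 30 g. It may get knocked along the bench.
- headjoint: Bystander: brass head joint, a tube 115 mm long and 26 mm thick, lying along its x.
- gauge: Bystander: stubby chrome depth gauge standing on its 70 x 16 mm foot, 62 mm tall.
- glue: Bystander: white glue bottle, 48 mm across, 120 mm tall.
- waxtin: Bystander: wax tin 64 mm across, 35 mm tall.
- cork_block: Bystander: cork sanding block 70 x 45 x 30 mm.
- reamer: Bystander: hand reamer lying along its x, 190 mm long, 22 mm thick.
- plate0: Loose dark wooden windway plate, 8 mm thick (its x), 56 mm wide (its y), 90 mm tall (its z), 40 to 85 g; origin at the centre of its lower edge face. Starts upright in carousel slot0 (absent in some runs), with its width along the slot's radius; its foot is 30 mm, its top edge 120 mm above the bench.
- slot0 (a point): Floor centre of carousel slot 0, 70 mm from the rotor axis, 30 mm above the bench; turns with the rotor. Slot k stands at the gap when joint rotor = -1.2566 k (plus whole turns). The slot is 60 mm long along the radius, 11 mm wide, 30 mm deep (its walls end 60 mm above the bench).
- plate1: Loose dark wooden windway plate, 8 mm thick (its x), 56 mm wide (its y), 90 mm tall (its z), 40 to 85 g; origin at the centre of its lower edge face. Starts upright in carousel slot1 (absent in some runs), with its width along the slot's radius; its foot is 30 mm, its top edge 120 mm above the bench.
- slot1 (a point): Floor centre of carousel slot 1, 70 mm from the rotor axis, 30 mm above the bench; turns with the rotor. Slot k stands at the gap when joint rotor = -1.2566 k (plus whole turns). The slot is 60 mm long along the radius, 11 mm wide, 30 mm deep (its walls end 60 mm above the bench).
- plate2: Loose dark wooden windway plate, 8 mm thick (its x), 56 mm wide (its y), 90 mm tall (its z), 40 to 85 g; origin at the centre of its lower edge face. Starts upright in carousel slot2 (absent in some runs), with its width along the slot's radius; its foot is 30 mm, its top edge 120 mm above the bench.
- slot2 (a point): Floor centre of carousel slot 2, 70 mm from the rotor axis, 30 mm above the bench; turns with the rotor. Slot k stands at the gap when joint rotor = -1.2566 k (plus whole turns). The slot is 60 mm long along the radius, 11 mm wide, 30 mm deep (its walls end 60 mm above the bench).
- plate3: Loose dark wooden windway plate, 8 mm thick (its x), 56 mm wide (its y), 90 mm tall (its z), 40 to 85 g; origin at the centre of its lower edge face. Starts upright in carousel slot3 (absent in some runs), with its width along the slot's radius; its foot is 30 mm, its top edge 120 mm above the bench.
- slot3 (a point): Floor centre of carousel slot 3, 70 mm from the rotor axis, 30 mm above the bench; turns with the rotor. Slot k stands at the gap when joint rotor = -1.2566 k (plus whole turns). The slot is 60 mm long along the radius, 11 mm wide, 30 mm deep (its walls end 60 mm above the bench).
- plate4: Loose dark wooden windway plate, 8 mm thick (its x), 56 mm wide (its y), 90 mm tall (its z), 40 to 85 g; origin at the centre of its lower edge face. Starts upright in carousel slot4 (absent in some runs), with its width along the slot's radius; its foot is 30 mm, its top edge 120 mm above the bench.
- slot4 (a point): Floor centre of carousel slot 4, 70 mm from the rotor axis, 30 mm above the bench; turns with the rotor. Slot k stands at the gap when joint rotor = -1.2566 k (plus whole turns). The slot is 60 mm long along the radius, 11 mm wide, 30 mm deep (its walls end 60 mm above the bench).
There are look-alikes about, which are no part of the job. Leave any red look-alike of the plate2 alone. What is shaped like the plug0 but red is not meant.

How it is judged:
By the outcome, as a careful person would: the job done as asked, in the order asked, and still so for the second after the job is handed in, with the robot touching nothing.
Of plate0, plate1, plate2, plate3, plate4 only 3 to 4 are there at a start; the rules pass over those that are not, and their reading is None.
At some moment in a run one of plug0, plug1 may be knocked a few centimetres aside while the robot is not near it.
It also fails if it takes over 210 s, if anything falls off the work surface, if the arm or the gripper's body presses on something with over 40 N, if the wrist force passes 120 N, or if a joint passes its speed limit or range.

### The arm

A 6-joint arm with a two-finger parallel gripper is mounted at the origin on the work surface. World frame = base frame: x ahead of the robot, y to its left, z up, the work surface at z = 0. Lengths are in m, angles in rad, forces in N, time in s.
With the tool pointing down it reaches from about 0.4 to 0.825 m from the base axis. Payload 7 kg.
Tool frame: the origin (TCP) lies between the finger pads; the fingertips stand 8 mm ahead of it and the grasp point (between the pads) lies 11 mm behind it (arm.finger_overhang is the distance from the TCP to the fingertips, in m); z points along the fingers, y is the line along which they close (so a half turn about z gives the same grasp; the last joint's range is limited). The gripper opens to 88 mm and grips with 3 to 60 N. Pads are 19 mm wide; open, the fingers measure 130 mm over their backs; the gripper's body (78 mm by 193 mm) begins 47 mm behind the grasp point.
Start: joints at [-0.961, 0.359, 0.012, 0, -1.224, -0.288], TCP at [0.213, -0.64, 0.235] pointing down, gripper open.
Joint ranges: [-3.07, 3.07], [-1.43, 2.12], [-1.02, 1.25], [-3.03, 1.67], [-3.05, -0], [-3.03, 3.03]. Speed limits (rad/s): [2.39, 2.39, 3.01, 3.14, 3.14, 3.14].

### API

Orientations are given as [roll, pitch, yaw] about the fixed x, y, z axes, in that order (R = Rz(yaw) Ry(pitch) Rx(roll)).
In Python, from station import arm gives the robot as it stands.
- The arm moves only by the tool move_arm, never from a script. Its argument "rows" is text: rows parted by semicolons, each of 7 numbers parted by spaces: the turn, a rotation vector about the tool's x, y, z in degrees, then the shift along the tool's x, y, z in m, then the finger opening in m, from 0 to 0.0876. A call has 1 to 8 rows; each row shifts and turns the commanded pose from where the row before left it, along the tool's axes as they then stand; what a row does not reach is not made up. A row lasts 1/8 s, in which the tool goes at most 62.5 mm and 10.7 degrees, less where a joint would pass 70% of its speed; a pose out of reach is approached as far as the arm can. A call is refused whole if a number of a shift passes 0.0625 or a number of a turn 10.7, either way. A call with a gripper value outside its range is refused whole. The fingers move at their own pace and stop on an object; "squeeze" is the grip in N (left out, the last holds). Time passes only in rows, so rows that do not move let the fingers close. It gives the time, the measured TCP pose, the force, the opening and the grip force at its end, in the units of the state.
- arm.get_state(): the state, without advancing time (a new reading comes with each control period).
- arm.grab_frame(name): name is "scene" or "side" or "wrist"; returns (picture, depth): 384x512x3 uint8, blue, green, red; 384x512 float32, m along the optical axis (not along the pixel's ray), 0 where there is no reading.
- arm.camera_model(name): a dict with "mtx" (3x3 intrinsics, pixels), "camera_from_world" (4x4, takes a point from world to camera coordinates); the wrist camera has in their place "mount" (4x4, takes a point from camera to tool coordinates, whose origin is the TCP and whose axes are the flange's). Camera axes: x right, y down, z forward; pixel columns grow to the right and rows downward; lengths in m; the calibration is good to about 2 mm. A picture is of the moment at which its call begins: read the wrist's pose just before it. camera_model takes no time and is no camera call.
- arm.job_done(): hands the job in; it is judged then, once.
The state is a dict: "t": time; "q": joint angles; "qd": joint speeds; "joint_efforts": joint torques, N m; "eef_pos": TCP position; "ee_rot": TCP orientation; "force": force on the tool from outside, world axes, zero at the start; "moment": the same for the moment, N m; "width": finger opening in m; "gripper_force": force on a finger pad.
Only numpy, scipy, OpenCV 4.12 (cv2) and the standard library are available. Lean on these libraries where they do the work, as an engineer would, in place of code of your own. Each camera call takes 0.05 s, during which the arm holds its last target. There are 200 camera calls.

## Working session

There is one attempt and no reset: what is moved stays moved. The work goes in short steps, Python scripts to look and compute and a tool call to move; the robot and the scene stay as the last step left them, time stands still between calls to the robot, and variables do not carry over. Pictures are saved under pics/ and viewed, at most 14 in all, crops included, and the job is handed in when it is done.

Besides the shell and the picture viewer there is one more tool, called after "Call:" in YAML: its name, and indented under it one key for each argument. move_arm: Moves the arm, as the interface text tells. Its arguments: {"type":"object","properties":{"rows":{"type":"string"},"squeeze":{"type":"number"}},"required":["rows"]}

```bash
ls; mkdir -p pics; cat > h.py <<'E'
from station import arm
import numpy as np, cv2
from scipy.spatial.transform import Rotation as R
def grab(n,f):
    s=arm.get_state(); p,d=arm.grab_frame(n); cv2.imwrite(f'pics/{f}.png',p); np.savez(f'pics/{f}.npz',d=d,p=p,pos=s['eef_pos'],rot=s['ee_rot'],n=n); return p,d
def T(f):
    z=np.load(f'pics/{f}.npz'); n=str(z['n']); m=arm.camera_model(n)
    if n=='wrist':
        W=np.eye(4); W[:3,:3]=R.from_euler('xyz',z['rot']).as_matrix(); W[:3,3]=z['pos']; W=W@np.array(m['mount'])
    else: W=np.linalg.inv(np.array(m['camera_from_world']))
    return z['d'],np.array(m['mtx']),W,z['p']
def cloud(f):
    d,K,W,p=T(f); v,u=np.mgrid[:384,:512]; P=np.stack([(u-K[0,2])/K[0,0]*d,(v-K[1,2])/K[1,1]*d,d],-1)@W[:3,:3].T+W[:3,3]; P[d==0]=np.nan; return P
def onplane(f,u,v,h):
    d,K,W,p=T(f); r=W[:3,:3]@[(u-K[0,2])/K[0,0],(v-K[1,2])/K[1,1],1]; return W[:3,3]+r*(h-W[2,3])/r[2]
E
python3 - <<'E'
from h import *
print(arm.get_state())
for n in('scene','side','wrist'): 
    p,d=grab(n,n+'0'); print(n,arm.camera_model(n))
a=cv2.imread('pics/scene0.png');b=cv2.imread('pics/side0.png')
cv2.imwrite('pics/s0.png',cv2.resize(a,(800,600),interpolation=cv2.INTER_CUBIC));cv2.imwrite('pics/d0.png',cv2.resize(b,(800,600),interpolation=cv2.INTER_CUBIC))
E
```

```text
pics
{'t': 0.0, 'q': array([-9.60932567e-01,  3.59335252e-01,  1.10667392e-02, -3.61867288e-04,
       -1.22408624e+00, -2.88117283e-01]), 'qd': array([-0.00061774, -0.00036045,  0.00036327, -0.00066833,  0.00066727,
       -0.00010259]), 'joint_efforts': array([-4.81436982e-04, -5.82714915e+01,  2.93051952e+01,  6.99681357e+00,
        6.84410290e-03, -1.57301256e-04]), 'eef_pos': array([ 0.21329314, -0.63991671,  0.23365738]), 'ee_rot': array([ 3.14000180e+00, -1.16705867e-04, -2.81996931e+00]), 'force': array([ 0.13159824,  0.90431214, -0.30572318]), 'moment': array([-0.00854209,  0.0030149 ,  0.01429804]), 'gripper_force': 0.0, 'width': 0.08791422362120112}
scene {'mtx': array([[402.43863372,   0.        , 256.4618446 ],
       [  0.        , 402.43863372, 192.1348556 ],
       [  0.        ,   0.        ,   1.        ]]), 'camera_from_world': array([[-2.94097646e-01,  9.55774310e-01, -1.42910864e-03,
         4.25378205e-02],
       [ 5.52156787e-01,  1.68681188e-01, -8.16498340e-01,
        -2.46460069e-01],
       [-7.80147074e-01, -2.40919332e-01, -5.77346013e-01,
         1.
[... 356 characters left out ...]
   [-0.32638797,  0.43913695, -0.83703622,  0.24114976],
       [ 0.5095514 , -0.66410549, -0.54710262,  0.99870641],
       [ 0.        ,  0.        ,  0.        ,  1.        ]])}
wrist {'mtx': array([[322.92390817,   0.        , 252.91382684],
       [  0.        , 322.92390817, 184.75784471],
       [  0.        ,   0.        ,   1.        ]]), 'mount': array([[ 1.29953009e-03, -9.50598349e-01, -3.10420826e-01,
         8.60479975e-02],
       [ 9.99999050e-01,  1.37827333e-03, -3.43259836e-05,
         1.04770268e-03],
       [ 4.60474969e-04, -3.10420487e-01,  9.50599237e-01,
        -1.49271536e-01],
       [ 0.00000000e+00,  0.00000000e+00,  0.00000000e+00,
         1.00000000e+00]])}
```

View pics/s0.png

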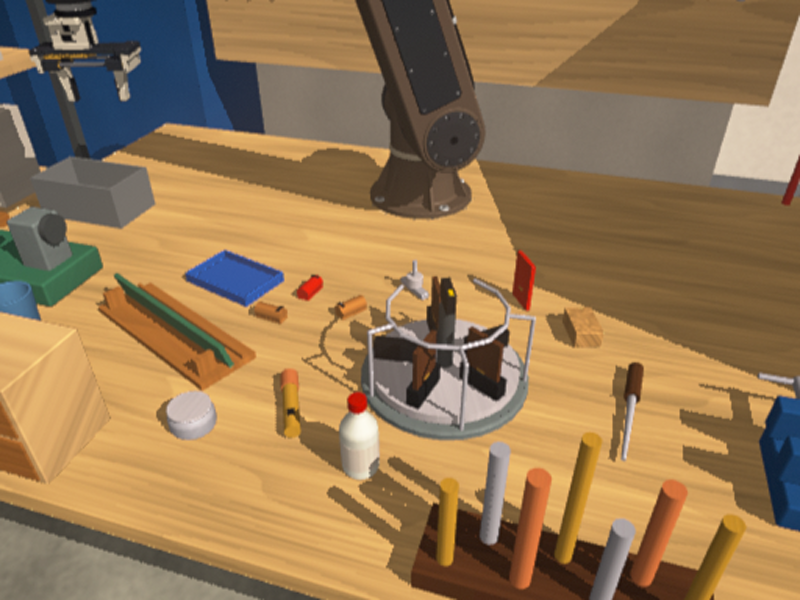

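View pics/d0.png

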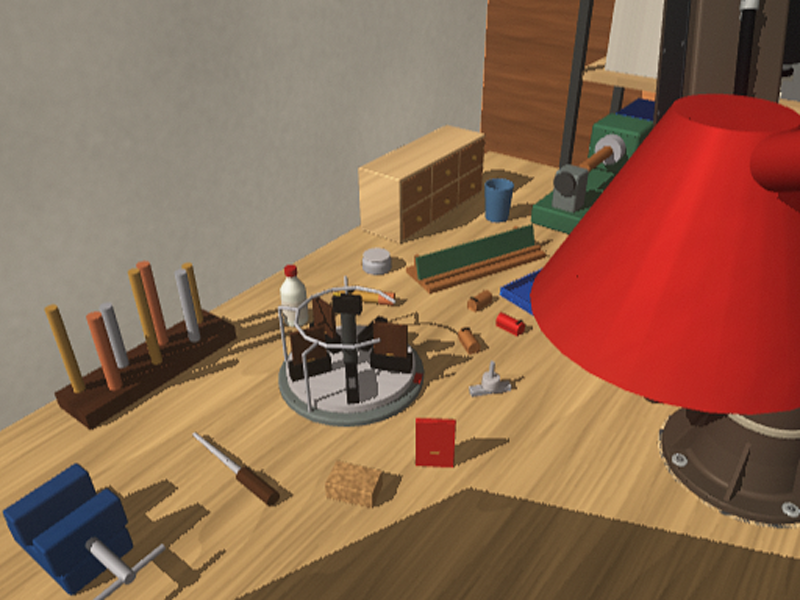

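Scene picture (800 px): carousel around (445,380), rest at (180,330), tray at (235,277), cherry plugs at (269,312) and (352,306). The red plug at (311,287) and the red plate at (525,280) are look-alikes. Next I turn these into positions.

```bash
python3 - <<'E'
from h import *
s=.64
def o(n,u,v,h): print(n,np.round(onplane('scene0',u*s,v*s,h),3))
for n,u,v,h in [('discL',361,388,.014),('discR',527,388,.014),('disctop',445,330,.014),('discbot',445,432,.014),('trayL',187,273,.02),('trayT',226,252,.02),('trayR',284,272,.02),('trayB',246,300,.02),('plugA',269,309,.02),('plugB',352,303,.02),('redplug',311,285,.02),('restboard far',117,276,.058),('restboard near',230,362,.058),('restfoot near',205,385,0.01),('handle',447,290,.166),('gauge',416,285,.03),('redplate top',525,255,.09),('glue',358,400,.12),('wax',190,405,.035),('head1',290,375,.02),('head2',291,430,.02)]: o(n,u,v,h)
P=cloud('scene0'); 
for n,u,v in [('plugA',269,309),('plugB',352,303),('handle',447,290),('red',525,280),('hub',440,380)]:
    print(n,np.round(P[int(v*s),int(u*s)],3))
# hoop fit: points in depth z .11-.14 light coloured
for f in('scene0','side0'):
    P=cloud(f); c=np.load(f'pics/{f}.npz')['p'].astype(int)
    m=(np.abs(P[...,2]-.127)<.006)&(np.hypot(P[...,0]-.55,P[...,1]+.05)<.3)
    q=P[m]; print(f,len(q),np.round(q.mean(0),3))
    # disc rim top plane circle
    m=(np.abs(P[...,2]-.014)<.004)&(c.max(-1)-c.min(-1)<30)&(np.hypot(P[...,0]-.6,P[...,1])<.3)
    q=P[m]; print(len(q),np.round([np.nanpercentile(q,1,axis=0),np.nanpercentile(q,99,axis=0)],3))
E
```

```text
discL [0.666 0.1   0.014]
discR [0.596 0.329 0.014]
disctop [0.498 0.184 0.014]
discbot [0.713 0.236 0.014]
trayL [ 0.479 -0.305  0.02 ]
trayT [ 0.392 -0.275  0.02 ]
trayR [ 0.424 -0.137  0.02 ]
trayB [ 0.524 -0.16   0.02 ]
plugA [ 0.536 -0.111  0.02 ]
plugB [0.479 0.016 0.02 ]
redplug [ 0.449 -0.072  0.02 ]
restboard far [ 0.572 -0.373  0.058]
restboard near [ 0.713 -0.077  0.058]
restfoot near [ 0.722 -0.121  0.01 ]
handle [0.604 0.206 0.166]
gauge [0.409 0.109 0.03 ]
redplate top [0.354 0.284 0.09 ]
glue [0.791 0.147 0.12 ]
wax [ 0.785 -0.101  0.035]
head1 [ 0.676 -0.006  0.02 ]
head2 [0.774 0.042 0.02 ]
plugA [ 0.537 -0.11   0.023]
plugB [0.477 0.015 0.021]
handle [0.6   0.205 0.165]
red [0.376 0.291 0.055]
hub [0.632 0.207 0.029]
scene0 302 [0.633 0.165 0.128]
893 [[ 0.391 -0.196  0.01 ]
 [ 0.818  0.291  0.018]]
side0 255 [0.61  0.172 0.128]
641 [[ 0.357 -0.28   0.01 ]
 [ 0.788  0.289  0.018]]
```

Call:
move_arm:
  rows: "0 0 0 -.0377 .0296 -.0122 .0876;0 0 0 -.0377 .0296 -.0122 .0876;0 0 0 -.0377 .0296 -.0122 .0876;0 0 0 -.0377 .0296 -.0122 .0876;0 0 0 -.0377 .0296 -.0122 .0876;0 0 0 -.0377 .0296 -.0122 .0876"

```text
t: 0.9
eef_pos: [0.3724, -0.3988, 0.308]
ee_rot: [3.141, -0.0, -2.82]
force: [0.8, -0.9, 0.5]
width: 0.0874
gripper_force: 0.0
```

Call:
move_arm:
  rows: "0 0 0 -.0377 .0296 -.0122 .0876;0 0 0 -.0377 .0296 -.0122 .0876;0 0 0 -.0377 .0296 -.0122 .0876;0 0 0 -.0377 .0296 -.0122 .0876;0 0 0 -.0377 .0296 -.0122 .0876;0 0 0 -.0377 .0296 -.0122 .0876;0 0 0 0 0 0 .0876;0 0 0 0 0 0 .0876"

```text
t: 1.9
eef_pos: [0.53, -0.1601, 0.3805]
ee_rot: [3.141, -0.001, -2.819]
force: [-0.4, 0.5, 0.3]
width: 0.0878
gripper_force: 0.0
```

```bash
cat >> h.py <<'E'
def st(): 
    s=arm.get_state(); return np.array(s['eef_pos']),R.from_euler('xyz',s['ee_rot'])
def go(pos,rot=None,p0=None,r0=None,step=.055):
    "print rows from (p0,r0), default measured, to pos, rot (Rotation)"
    p,r=st(); p=p if p0 is None else np.array(p0); r=r if r0 is None else r0
    rot=r if rot is None else rot
    rv=(r.inv()*rot).as_rotvec(degrees=True); d=np.array(pos)-p
    n=max(1,int(np.ceil(max(np.linalg.norm(d)/step,np.linalg.norm(rv)/9))))
    if np.linalg.norm(rv)<.3: print(n,'rows of', '0 0 0',np.round(r.inv().apply(d)/n,4))
    else:
        print(n,'rows:')
        for i in range(n):
            ri=r*R.from_rotvec(rv*i/n,degrees=True); print(np.round(rv/n,2),np.round(ri.inv().apply(d)/n,4))
def down(yaw): return R.from_euler('xyz',[np.pi,0,yaw])
E
python3 - <<'E'
from h import *
print(arm.get_state()['eef_pos'],arm.get_state()['ee_rot'])
p,d=grab('wrist','w1'); cv2.imwrite('pics/w1b.png',cv2.resize(p,(800,600),interpolation=cv2.INTER_CUBIC))
go([.575,.195,.34])
E
```

```text
[ 0.53004864 -0.16013024  0.38049156] [ 3.14120421e+00 -8.28408250e-04 -2.81907426e+00]
7 rows of 0 0 0 [-0.0222  0.0462  0.0058]
```

View pics/w1b.png

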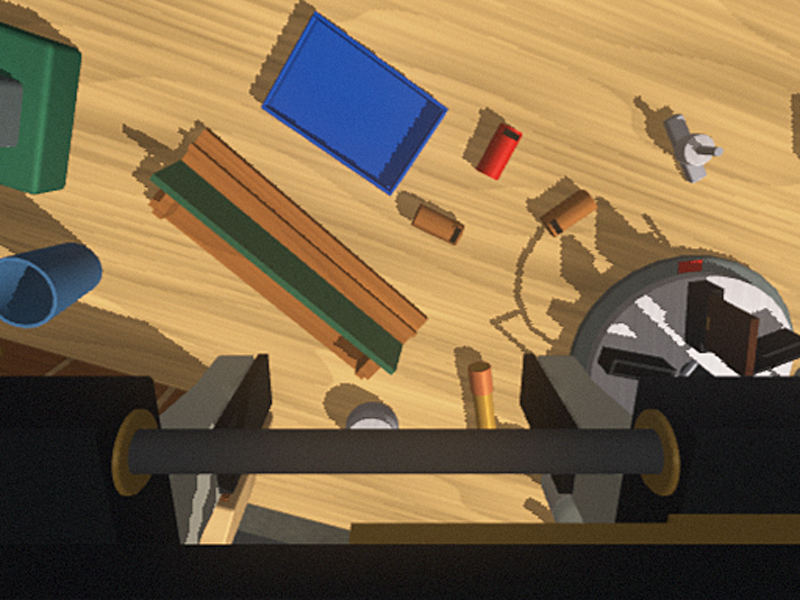

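The wrist picture shows the rest with its lip and ledge on the robot side: lip edge from (205,128) to (427,320), green board top edge from (153,180) to (392,373). Tray corners are at (315,13), (447,108), (391,193) and (263,105). Cherry plugs are at (438,223) and (568,213), the red plug is at (500,150), and the carousel's red tab is at (690,266).

Call:
move_arm:
  rows: "0 0 0 -.033 .0415 .0045 .04;0 0 0 -.033 .0415 .0045 .04;0 0 0 -.033 .0415 .0045 .04;0 0 0 -.033 .0415 .0045 .04;0 0 0 -.033 .0415 .0045 .04;0 0 0 -.033 .0415 .0045 .04;0 0 0 -.033 .0415 .0045 .04;0 0 0 -.033 .0415 .0045 .04"

```text
t: 2.95
eef_pos: [0.6763, 0.2381, 0.3447]
ee_rot: [-3.141, -0.0, -2.821]
force: [-0.8, -0.5, 0.0]
width: 0.04
gripper_force: 0.0
```

Call:
move_arm:
  rows: "0 0 0 -.012 .0415 .003 .04;0 0 0 -.012 .0415 .003 .04;0 0 0 0 0 0 .04;0 0 0 0 0 0 .04"

```text
t: 3.45
eef_pos: [0.6725, 0.3233, 0.3386]
ee_rot: [-3.141, -0.001, -2.821]
force: [-0.1, -1.5, 0.4]
width: 0.0402
gripper_force: 0.0
```

```bash
python3 - <<'E'
from h import *
print(arm.get_state()['eef_pos'],arm.get_state()['ee_rot'])
p,d=grab('wrist','w2'); cv2.imwrite('pics/w2b.png',cv2.resize(p,(800,600),interpolation=cv2.INTER_CUBIC))
s=.64
o=lambda u,v,h:np.round(onplane('w1',u*s,v*s,h)[:2],4)
b=o(153,180,.0584),o(392,373,.0584);l=o(205,128,.02),o(427,320,.02)
print('board top',b,np.linalg.norm(b[1]-b[0]),'lip',l,np.linalg.norm(l[1]-l[0]),'tab',o(690,266,.014))
t=[o(u,v,.02) for u,v in [(315,13),(447,108),(391,193),(263,105)]];print('tray',t,np.mean(t,0))
P=cloud('w1');c=np.load('pics/w1.npz')['p']
hsv=cv2.cvtColor(c,cv2.COLOR_BGR2HSV)
# green board plane fit
m=(hsv[...,0]>60)&(hsv[...,0]<90)&(hsv[...,1]>80)&(P[...,2]<.07)&(P[...,2]>.01)
yy,xx=np.mgrid[:384,:512]; m&=(xx*1/s>140)&(yy/s>150)
q=P[m]; n=np.linalg.svd(q-q.mean(0),full_matrices=0)[2][2]; print('board',len(q),q.mean(0),n, q.min(0),q.max(0), np.degrees(np.arcsin(n[2])))
for nm,u,v in [('A',438,223),('B',568,213)]:
    w=(abs(xx/s-u)<40)&(abs(yy/s-v)<40)&(P[...,2]>.008)&(P[...,2]<.03)&(hsv[...,1]>60)
    q=P[w]; (ctr,sz,an)=cv2.minAreaRect((q[:,:2]*1000).astype(np.float32)); print(nm,len(q),ctr,sz,an,q[:,2].max())
E
```

```text
[0.67250645 0.32328847 0.33863094] [-3.14113161e+00 -6.82441514e-04 -2.82064619e+00]
board top (array([ 0.5651, -0.3818]), array([ 0.6822, -0.1114])) 0.29466687971334676 lip (array([ 0.5097, -0.359 ]), array([ 0.6285, -0.0895])) 0.29452281745223063 tab [0.4841 0.1551]
tray [array([ 0.3807, -0.2854]), array([ 0.4185, -0.1444]), array([ 0.5115, -0.1696]), array([ 0.4716, -0.3111])] [ 0.445575 -0.227625]
board 518 [ 0.61363595 -0.26821182  0.05585029] [ 0.86099261 -0.37793754 -0.3403747 ] [ 0.5498275  -0.38621731  0.01300483] [ 0.68349379 -0.10970335  0.05907587] -19.899704512232468
A 474 (527.834228515625, -114.50657653808594) (49.995365142822266, 23.835487365722656) 82.54275512695312 0.025142817009055074
B 502 (473.40899658203125, 8.639801025390625) (23.670757293701172, 50.06218719482422) 55.41477584838867 0.02619463302024827
```

View pics/w2b.png

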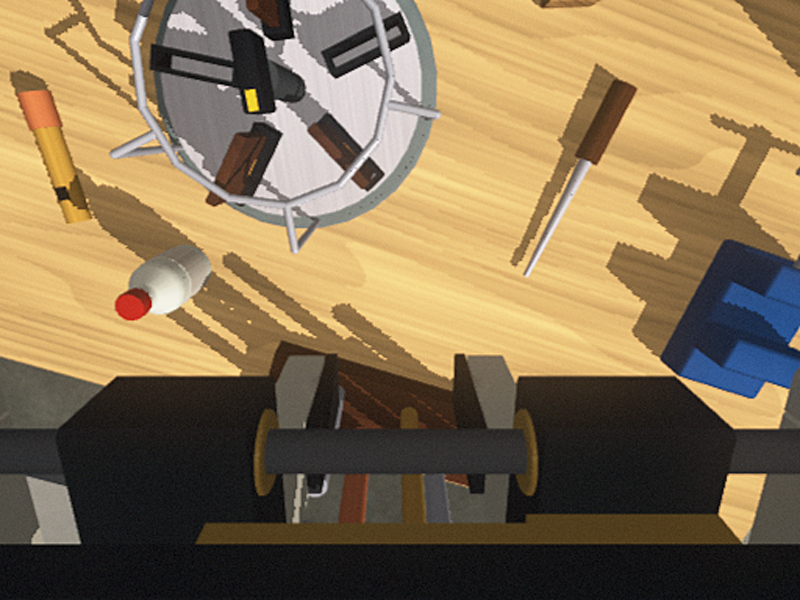

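The wrist picture shows plates at the gap slot (268,15), at (245,165) and at (345,150), which are slots 0, 2 and 3. The slots at (190,60) and (370,45) are empty. The bar lies radially at (252,70), and the glue bottle and head joint stand left of the carousel. Next I fit the hoop circle.

```bash
python3 - <<'E'
from h import *
print(arm.get_state()['q'])
o=lambda f,u,v,h:onplane(f,u*.64,v*.64,h)[:2]
# hoop centre line points on w2
pts=np.array([o('w2',u,v,.127) for u,v in [(136,50),(141,95),(160,135),(215,192),(260,205),(305,203),(348,180),(382,140),(391,95),(387,50)]])
A=np.c_[2*pts,np.ones(len(pts))];x=np.linalg.lstsq(A,(pts**2).sum(1),rcond=None)[0];print('hoop',x[:2],np.sqrt(x[2]+x[:2]@x[:2]))
P=cloud('w2')
q=P[(P[...,2]>.158)&(P[...,2]<.175)&(np.hypot(P[...,0]-.604,P[...,1]-.207)<.06)];print('bar',len(q),cv2.minAreaRect((q[:,:2]*1000).astype(np.float32)),np.median(q[:,2]))
for ctr in [(.604,.207)]:
  q=P[(P[...,2]>.112)&(P[...,2]<.123)&(np.hypot(P[...,0]-.604,P[...,1]-.207)<.105)]
  a=(np.degrees(np.arctan2(q[:,1]-.207,q[:,0]-.604))%360); print(np.histogram(a,36,(0,360))[0])
# hoop from scene
f='scene0';P=cloud(f);q=P[(np.abs(P[...,2]-.127)<.004)&(abs(np.hypot(P[...,0]-.604,P[...,1]-.207)-.085)<.012)][:,:2]
A=np.c_[2*q,np.ones(len(q))];x=np.linalg.lstsq(A,(q**2).sum(1),rcond=None)[0];print('hoop scene',len(q),x[:2],np.sqrt(x[2]+x[:2]@x[:2]))
E
```

```text
[ 7.07773021e-01  4.44435927e-01  3.73448379e-01  2.42354023e-04
 -1.49999323e+00 -1.95806493e+00]
hoop [0.59151743 0.20644738] 0.08404014630652716
bar 869 ((590.1074829101562, 203.69993591308594), (46.02302169799805, 14.338261604309082), 25.58879852294922) 0.16492479753323047
[  0   0   8   0   0   0 113 224  20   0   0   0   0   9  14  12   9   3
   1  18  49   0   0   0   0   0   0   0   0   0   0   0   0  79 301   0]
hoop scene 454 [0.59699161 0.20586003] 0.08404420334937324
```

```bash
python3 - <<'E'
from h import *
go([.527,.175,.22],down(np.radians(-154.6)))
c=cv2.imread('pics/w1.png')[60:260,80:290]; cv2.imwrite('pics/rest.png',cv2.resize(c,None,fx=3,fy=3,interpolation=cv2.INTER_CUBIC))
E
```

```text
5 rows:
[-0.   -0.   -1.41] [ 0.037  -0.0189  0.0238]
[-0.   -0.   -1.41] [ 0.0374 -0.018   0.0238]
[-0.   -0.   -1.41] [ 0.0378 -0.0171  0.0238]
[-0.   -0.   -1.41] [ 0.0383 -0.0161  0.0238]
[-0.   -0.   -1.41] [ 0.0386 -0.0152  0.0238]
```

View pics/rest.png

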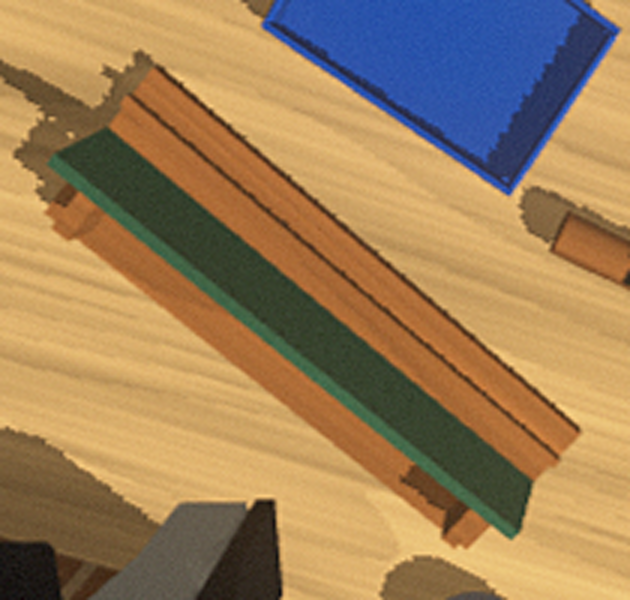

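The enlarged crop (3x) shows the foot line of the board from (110,130) to (533,480), the lip's inner top edge from (130,95) to (558,458), and the lip's outer bottom edge from (155,65) to (578,430).

Call:
move_arm:
  rows: "0 0 -1.41 .037 -.019 .0238 .03;0 0 -1.41 .0374 -.018 .0238 .03;0 0 -1.41 .0378 -.0171 .0238 .03;0 0 -1.41 .0383 -.0161 .0238 .03;0 0 -1.41 .0386 -.0152 .0238 .03;0 0 0 0 0 0 .03;0 0 0 0 0 0 .03"

```text
t: 4.38
eef_pos: [0.5277, 0.1756, 0.2213]
ee_rot: [3.142, 0.002, -2.698]
force: [-0.1, 0.1, 0.5]
width: 0.0298
gripper_force: 0.0
```

```bash
python3 - <<'E'
from h import *
o=lambda u,v,h:onplane('w1',80+u/3,60+v/3,h)[:2]
ex=np.array([np.cos(-.412),np.sin(-.412)]);ey=np.array([-ex[1],ex[0]])
for n,a,b,h,x in [('foot',(110,130),(533,480),.012,0),('lipin',(130,95),(558,458),.02,-.016),('lipout',(155,65),(578,430),0,-.022),('top',(50,157),(517,535),.0584,.0123+.003)]:
    A,B=o(*a,h),o(*b,h);m=(A+B)/2-x*ex;d=B-A;print(n,m,np.linalg.norm(d),np.degrees(np.arctan2(-d[0],d[1])))
print(arm.get_state()['eef_pos'],arm.get_state()['ee_rot'])
p,d=grab('wrist','w3'); cv2.imwrite('pics/w3b.png',cv2.resize(p,(800,600),interpolation=cv2.INTER_CUBIC))
P=cloud('w3');q=P[(P[...,2]>.114)&(P[...,2]<.124)&(np.hypot(P[...,0]-.527,P[...,1]-.175)<.04)];print(len(q),cv2.minAreaRect((q[:,:2]*1000).astype(np.float32)),np.median(q,0))
q=P[(P[...,2]>.158)&(P[...,2]<.175)&(np.hypot(P[...,0]-.59,P[...,1]-.205)<.06)];print('bar',len(q),cv2.minAreaRect((q[:,:2]*1000).astype(np.float32)))
E
```

```text
foot [ 0.60808073 -0.24024507] 0.2966423911352556 -23.387089736876558
lipin [ 0.6014168  -0.23814801] 0.29577978176131864 -23.664600167292225
lipout [ 0.59260432 -0.23504122] 0.30303447554101776 -23.71302295055099
top [ 0.60722488 -0.24049966] 0.29955675097263085 -23.44282717661458
[0.52773533 0.17558907 0.2212885 ] [ 3.14156012e+00  2.39590625e-03 -2.69819164e+00]
628 ((526.2205200195312, 174.0277862548828), (55.55159378051758, 7.515773773193359), 25.136669158935547) [0.52446431 0.17309047 0.11888986]
bar 487 ((589.6157836914062, 203.8305206298828), (46.476768493652344, 13.52810287475586), 25.114818572998047)
```

View pics/w3b.png

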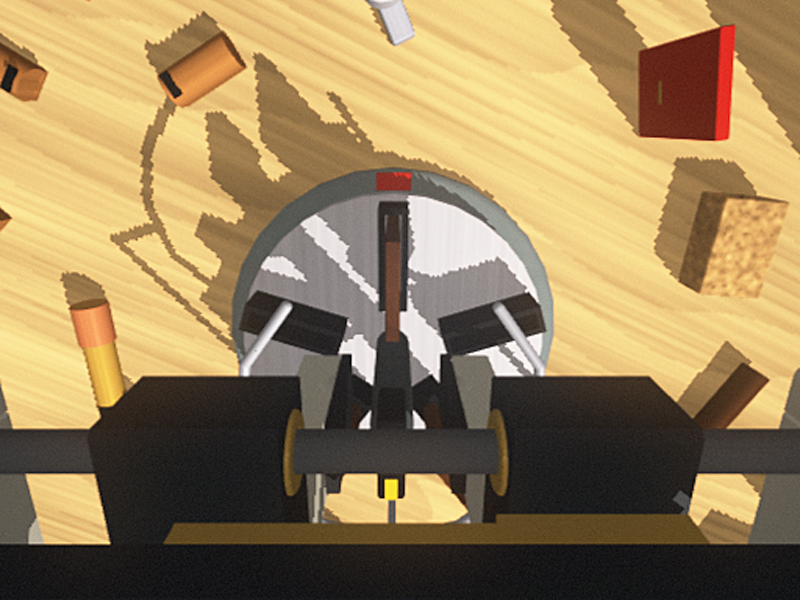

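The view shows plate 0 at (392,265), in line with the slot and the bar. The hoop is clear of the finger paths. Gripping it now.

Call:
move_arm:
  rows: "0 0 -.3 .005 -.001 .041 .03;0 0 0 0 0 .041 .03;0 0 0 0 0 .03 .03;0 0 0 0 0 .011 .03;0 0 0 0 0 0 .03;0 0 0 0 0 0 .002;0 0 0 0 0 0 .002;0 0 0 0 0 0 .002"
  squeeze: 20

```text
t: 5.42
eef_pos: [0.5232, 0.1733, 0.0977]
ee_rot: [3.142, 0.001, -2.691]
force: [1.7, 0.4, 1.2]
width: 0.0077
gripper_force: 20.0
```

Call:
move_arm:
  rows: "0 0 0 0 0 0 .002;0 0 0 0 0 -.015 .002;0 0 0 0 0 -.02 .002;0 0 0 0 0 -.02 .002;0 0 0 0 0 -.025 .002;0 0 0 0 0 -.04 .002;0 0 0 0 0 -.04 .002;0 0 0 0 0 0 .002"

```text
t: 6.42
eef_pos: [0.5242, 0.174, 0.2614]
ee_rot: [3.141, 0.007, -2.691]
force: [-0.1, -0.3, -2.5]
width: 0.0081
gripper_force: 20.0
```

```bash
python3 - <<'E'
from h import *
# held plate: z of features; gripped TCP target on rest
O=np.array([.6077,-.2403,0]);Y=np.radians(-23.5)
Rr=R.from_euler('xyz',[0,0,Y])
# options of tool yaw at the rest : tool y along +-rest x
for k in (90,-90):
    yw=-23.5+k; print('yaw',yw,'q6 ~',np.radians(yw)+1.571-np.arctan2(-.24,.6))
print(arm.get_state()['q'])
E
```

```text
yaw 66.5 q6 ~ 3.112150329688594
yaw -113.5 q6 ~ -0.029442323901199163
[ 6.75691546e-01  1.35884597e-01 -2.24712511e-01  8.39801181e-04
 -1.20332622e+00 -1.79626432e+00]
```

```bash
cat >> h.py <<'E'
O=np.array([.6077,-.2403,0]);YR=np.radians(-23.5);RR=R.from_euler('xyz',[0,0,YR])
def restpose(y,hold=.0677,lat=-.003,front=0,up=0,tilt=.26):
    """TCP pose for a plate at rest y; hold = TCP above foot; lat = plate centre in tool x"""
    u=np.array([np.sin(tilt),0,np.cos(tilt)]);n=np.array([-np.cos(tilt),0,np.sin(tilt)])
    p=np.array([0,0,.012])+.004*n+hold*u+[-front,0,up]+np.array([0,y+lat,0])
    z=-u;x=np.array([0,-1.,0]);M=np.c_[x,np.cross(z,x),z]
    return O+RR.apply(p),RR*R.from_matrix(M)
E
python3 - <<'E'
from h import *
p,r=restpose(-.075,front=.006,up=.06); print(p,r.as_euler('xyz')); go(p,r)
E
```

```text
[ 0.5835111  -0.31483677  0.13845292] [ 2.88159265e+00 -2.22044605e-16 -1.98094870e+00]
10 rows:
[-1.44  0.57 -4.04] [ 0.016  -0.0466  0.0121]
[-1.44  0.57 -4.04] [ 0.0192 -0.0456  0.0112]
[-1.44  0.57 -4.04] [ 0.0222 -0.0445  0.0102]
[-1.44  0.57 -4.04] [ 0.0252 -0.043   0.0094]
[-1.44  0.57 -4.04] [ 0.0281 -0.0414  0.0086]
[-1.44  0.57 -4.04] [ 0.0309 -0.0395  0.0079]
[-1.44  0.57 -4.04] [ 0.0335 -0.0374  0.0072]
[-1.44  0.57 -4.04] [ 0.036  -0.0351  0.0067]
[-1.44  0.57 -4.04] [ 0.0383 -0.0327  0.0062]
[-1.44  0.57 -4.04] [ 0.0405 -0.03    0.0058]
```

Call:
move_arm:
  rows: "-1.44 .57 -4.04 .016 -.0466 .0121 .002;-1.44 .57 -4.04 .0192 -.0456 .0112 .002;-1.44 .57 -4.04 .0222 -.0445 .0102 .002;-1.44 .57 -4.04 .0252 -.043 .0094 .002;-1.44 .57 -4.04 .0281 -.0414 .0086 .002;-1.44 .57 -4.04 .0309 -.0395 .0079 .002;-1.44 .57 -4.04 .0335 -.0374 .0072 .002;-1.44 .57 -4.04 .036 -.0351 .0067 .002"

```text
t: 7.42
eef_pos: [0.5693, -0.2196, 0.1591]
ee_rot: [2.927, -0.019, -2.121]
force: [1.4, 0.3, -0.5]
width: 0.0082
gripper_force: 20.0
```

Call:
move_arm:
  rows: "-1.44 .57 -4.04 .0383 -.0327 .0062 .002;-1.44 .57 -4.04 .0405 -.03 .0058 .002;0 0 0 0 0 0 .002;0 0 0 0 0 0 .002;0 0 0 0 0 0 .002"

```text
t: 8.05
eef_pos: [0.5814, -0.3149, 0.136]
ee_rot: [2.878, -0.006, -1.981]
force: [0.3, -0.7, -0.3]
width: 0.0078
gripper_force: 20.0
```

```bash
python3 - <<'E'
from h import *
s=arm.get_state();print(s['eef_pos'],s['ee_rot'],s['force'])
p,d=grab('wrist','w4'); cv2.imwrite('pics/w4b.png',cv2.resize(p,(800,600),interpolation=cv2.INTER_CUBIC))
P,r=restpose(-.075,front=.006,up=.01); go(P,r)
E
```

```text
[ 0.58144024 -0.31494375  0.13602424] [ 2.87782787 -0.00553208 -1.98054228] [ 0.33832477 -0.71132816 -0.28633081]
1 rows:
[ 0.2  -0.32 -0.05] [-0.0011 -0.0142  0.0457]
```

View pics/w4b.png

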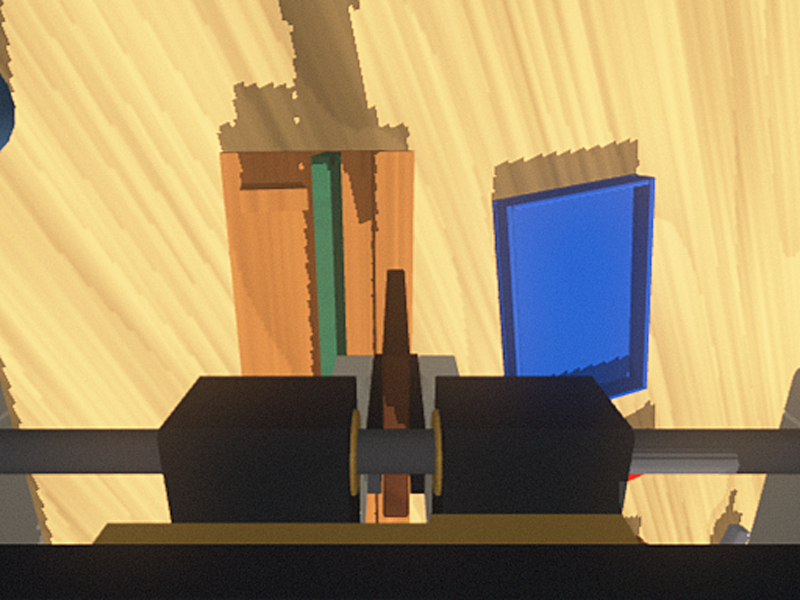

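The view looks along the rest. The foot line of the board runs from (341,155) to (345,370), the inner lip edge from (376,155) to (374,290), and the held plate's foot is at (397,275). I'll re-check the rest position with these.

```bash
python3 - <<'E'
from h import *
def L(u,v,h):
    p=onplane('w4',u*.64,v*.64,h); return np.round(RR.inv().apply(p-O)*1000,1)
for n,u,v,h in [('foot',341,156,.012),('foot',345,365,.012),('liptop in',376,156,.02),('liptop in',374,290,.02),('lip out bot',413,153,0),('lip out top',413,153,0.02),('boardtop front',341,156,.058),('boardtop back',312,156,.058),('board top back near',322,370,.058),('boardtop front near',343,300,.058)]: print(n,L(u,v,h))
P=cloud('w4')-O; P=RR.inv().apply(P.reshape(-1,3)).reshape(384,512,3)
for vv in (170,220,300):
  row=P[int(vv*.64)]; print(vv,[(int(u/.64),np.round(row[u]*1000,0).tolist()) for u in range(192,272,5)])
E
```

```text
foot [-1.000e-01 -1.487e+02  1.200e+01]
foot [  1.4 -29.2  12. ]
liptop in [ -16.9 -148.9   20. ]
liptop in [-15.  -76.9  20. ]
lip out bot [ -42.9 -149.2    0. ]
lip out top [ -36.8 -150.2   20. ]
boardtop front [   7.3 -151.2   58. ]
boardtop back [  19.7 -151.3   58. ]
board top back near [ 19.9 -50.9  58. ]
boardtop front near [  8.5 -85.7  58. ]
170 [(300, [21.0, -143.0, 10.0]), (307, [17.0, -143.0, 11.0]), (315, [18.0, -146.0, 56.0]), (323, [15.0, -146.0, 57.0]), (331, [10.0, -145.0, 49.0]), (339, [2.0, -143.0, 16.0]), (346, [-3.0, -142.0, 11.0]), (354, [-7.0, -142.0, 10.0]), (362, [-11.0, -142.0, 12.0]), (370, [-16.0, -142.0, 12.0]), (378, [-18.0, -142.0, 19.0]), (385, [-24.0, -142.0, 11.0]), (393, [-29.0, -142.0, 11.0]), (401, [-33.0, -142.0, 12.0]), (409, [-38.0, -141.0, 11.0]), (417, [-46.0, -140.0, -1.0])]
220 [(300, [22.0, -116.0, 9.0]), (307, [18.0, -117.0, 11.0]), (315, [19.0, -124.0, 56.0]), (323, [16.0, -124.0, 57.0]), (331, [12.0, -124.0, 56.0]), (339, [4.0, -118.0, 24.0]), (346, [-3.0, -116.0, 10.0]), (354, [-7.0, -116.0, 12.0]), (362, [-11.0, -115.0, 12.0]), (370, [-16.0, -115.0, 10.0]), (378, [-18.0, -116.0, 19.0]), (385, [-24.0, -115.0, 11.0]), (393, [-29.0, -114.0, 10.0]), (401, [-33.0, -114.0, 12.0]), (409, [-38.0, -114.0, 11.0]), (417, [-46.0, -112.0, -1.0])]
300 [(300, [25.0, -72.0, 12.0]), (307, [21.0, -71.0, 11.0]), (315, [17.0, -71.0, 12.0]), (323, [17.0, -86.0, 55.0]), (331, [14.0, -86.0, 57.0]), (339, [7.0, -78.0, 35.0]), (346, [-1.0, -69.0, 11.0]), (354, [-6.0, -69.0, 11.0]), (362, [-10.0, -68.0, 10.0]), (370, [-15.0, -68.0, 11.0]), (378, [-18.0, -70.0, 17.0]), (385, [1.0, -103.0, 111.0]), (393, [-2.0, -103.0, 112.0]), (401, [-5.0, -103.0, 113.0]), (409, [-38.0, -66.0, 11.0]), (417, [-47.0, -61.0, -2.0])]
```

Call:
move_arm:
  rows: ".2 -.3 0 -.0005 -.007 .0228 .002;0 0 0 -.0005 -.007 .0228 .002;0 0 0 0 0 0 .002;0 0 0 0 0 0 .002"

```text
t: 8.6
eef_pos: [0.5837, -0.3156, 0.089]
ee_rot: [2.882, -0.001, -1.982]
force: [0.7, 0.0, 0.3]
width: 0.0086
gripper_force: 20.0
```

Call:
move_arm:
  rows: "0 0 0 0 -.001 .0039 .002;0 0 0 0 -.001 .0039 .002;0 0 0 0 0 0 .002;0 0 0 0 0 0 .002"

```text
t: 9.1
eef_pos: [0.583, -0.3159, 0.0796]
ee_rot: [2.88, -0.001, -1.983]
force: [0.3, 0.1, -0.4]
width: 0.0079
gripper_force: 20.0
```

Call:
move_arm:
  rows: "0 0 0 0 -.0005 .0015 .002;0 0 0 0 0 0 .002"

```text
t: 9.35
eef_pos: [0.5832, -0.316, 0.0785]
ee_rot: [2.881, -0.001, -1.983]
force: [-0.3, -0.1, 3.0]
width: 0.0082
gripper_force: 20.0
```

```bash
python3 - <<'E'
from h import *
P,r=restpose(-.075); go(P,r)
E
```

```text
1 rows of 0 0 0 [-0.0012 -0.0056 -0.0015]
```

Call:
move_arm:
  rows: "0 0 0 0 -.002 -.0006 .002;0 0 0 0 -.002 -.0006 .002;0 0 0 0 -.001 -.0003 .002;0 0 0 0 0 0 .002;0 0 0 0 0 0 .002"

```text
t: 9.98
eef_pos: [0.5877, -0.318, 0.0784]
ee_rot: [2.88, -0.001, -1.983]
force: [-3.3, 1.5, 5.1]
width: 0.0078
gripper_force: 20.0
```

Call:
move_arm:
  rows: "0 0 0 0 -.001 -.0002 .002;0 0 0 0 0 0 .002"

```text
t: 10.22
eef_pos: [0.5885, -0.3184, 0.0783]
ee_rot: [2.88, -0.001, -1.983]
force: [-2.7, 1.8, 5.9]
width: 0.0077
gripper_force: 20.0
```

Call:
move_arm:
  rows: "0 0 0 0 0 0 .03;0 0 0 0 0 0 .03;0 0 0 0 0 0 .03;0 0 0 0 0 0 .03"

```text
t: 10.72
eef_pos: [0.5889, -0.3183, 0.0779]
ee_rot: [2.88, -0.001, -1.983]
force: [0.3, 0.6, -0.6]
width: 0.0298
gripper_force: 0.0
```

Call:
move_arm:
  rows: "0 0 0 0 0 -.015 .03;0 0 0 0 0 -.03 .03;0 0 0 0 0 -.045 .03;0 0 0 0 0 -.045 .03;0 0 0 0 0 0 .03;0 0 0 0 0 0 .03"

```text
t: 11.48
eef_pos: [0.6208, -0.3321, 0.2092]
ee_rot: [2.881, -0.0, -1.983]
force: [-0.5, 1.2, -0.8]
width: 0.03
gripper_force: 0.0
```

```bash
python3 - <<'E'
from h import *
p,d=grab('wrist','w5'); cv2.imwrite('pics/w5b.png',cv2.resize(p,(800,600),interpolation=cv2.INTER_CUBIC))
P=RR.inv().apply((cloud('w5')-O).reshape(-1,3))
q=P[(P[:,2]>.075)&(P[:,2]<.13)&(abs(P[:,0])<.06)&(abs(P[:,1]+.075)<.06)]; print(len(q),np.round([np.percentile(q,2,axis=0),np.percentile(q,98,axis=0)],4))
h=[.5896,.2038]
go(h+[.26],down(np.radians(25.2-180)))
print(arm.get_state()['eef_pos'])
E
```

```text
695 [[ 0.0119 -0.103   0.0797]
 [ 0.025  -0.0488  0.0995]]
10 rows:
[ 1.43 -0.54  4.09] [-0.0479  0.0248  0.0013]
[ 1.43 -0.54  4.09] [-0.046   0.0282  0.001 ]
[ 1.43 -0.54  4.09] [-0.0438  0.0314  0.0007]
[ 1.43 -0.54  4.09] [-0.0415  0.0345  0.0003]
[ 1.43 -0.54  4.09] [-0.0389  0.0373 -0.0002]
[ 1.43 -0.54  4.09] [-0.0361  0.04   -0.0008]
[ 1.43 -0.54  4.09] [-0.0332  0.0425 -0.0015]
[ 1.43 -0.54  4.09] [-0.0301  0.0447 -0.0023]
[ 1.43 -0.54  4.09] [-0.0268  0.0466 -0.0032]
[ 1.43 -0.54  4.09] [-0.0235  0.0484 -0.0041]
[ 0.6204268  -0.33197737  0.20831712]
```

View pics/w5b.png

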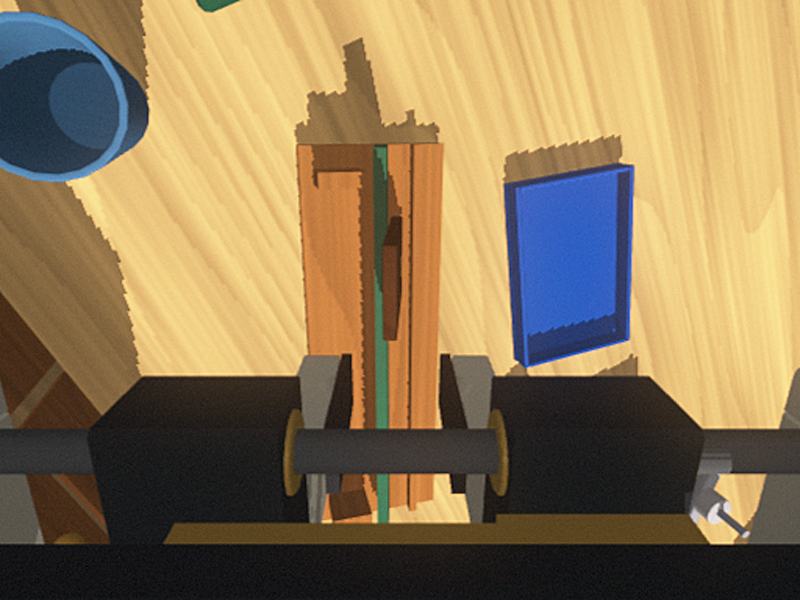

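Plate 0 leans properly against the board, with its top edge at (392,280) and 12–25 mm behind the foot line. Now to the handle.

Call:
move_arm:
  rows: "1.43 -.54 4.09 -.0479 .0248 .0013 .03;1.43 -.54 4.09 -.046 .0282 .001 .03;1.43 -.54 4.09 -.0438 .0314 .0007 .03;1.43 -.54 4.09 -.0415 .0345 .0003 .03;1.43 -.54 4.09 -.0389 .0373 -.0002 .03;1.43 -.54 4.09 -.0361 .04 -.0008 .03;1.43 -.54 4.09 -.0332 .0425 -.0015 .03;1.43 -.54 4.09 -.0301 .0447 -.0023 .03"

```text
t: 12.52
eef_pos: [0.5951, 0.0981, 0.2492]
ee_rot: [3.091, -0.016, -2.56]
force: [0.9, -0.4, -0.3]
width: 0.0301
gripper_force: 0.0
```

Call:
move_arm:
  rows: "1.43 -.54 4.09 -.0268 .0466 -.0032 .03;1.43 -.54 4.09 -.0235 .0484 -.0041 .03;0 0 0 0 0 0 .03;0 0 0 0 0 0 .03;0 0 0 0 0 0 .03"

```text
t: 13.15
eef_pos: [0.5897, 0.2025, 0.2596]
ee_rot: [-3.141, -0.001, -2.702]
force: [0.3, 0.4, -0.0]
width: 0.0299
gripper_force: 0.0
```

```bash
python3 - <<'E'
from h import *
go([.5896,.2038,.140],down(np.radians(25.2-180)))
E
```

```text
3 rows of 0 0 0 [-0.0002  0.0004  0.0399]
```

Call:
move_arm:
  rows: "0 0 0 -.0002 .0005 .04 .03;0 0 0 0 .0005 .04 .03;0 0 0 0 0 .03 .03;0 0 0 0 0 .01 .03;0 0 0 0 0 0 .03;0 0 0 0 0 0 .005;0 0 0 0 0 0 .005;0 0 0 0 0 0 .005"
  squeeze: 40

```text
t: 14.15
eef_pos: [0.5911, 0.2033, 0.1429]
ee_rot: [-3.139, 0.003, -2.701]
force: [2.4, -9.2, 6.8]
width: 0.0131
gripper_force: 81.2
```

Call:
move_arm:
  rows: "0 0 -5 0 0 0 .005;0 0 -9 0 0 0 .005;0 0 -9 0 0 0 .005;0 0 -9 0 0 0 .005;0 0 -9 0 0 0 .005;0 0 -9 0 0 0 .005;0 0 -9 0 0 0 .005;0 0 -9 0 0 0 .005"

```text
t: 15.15
eef_pos: [0.5918, 0.2029, 0.1429]
ee_rot: [-3.137, -0.001, -1.51]
force: [6.5, -11.5, 4.0]
width: 0.0139
gripper_force: 80.6
```

Call:
move_arm:
  rows: "0 0 -4 0 0 0 .005;0 0 0 0 0 0 .005;0 0 0 0 0 0 .005"

```text
t: 15.52
eef_pos: [0.5918, 0.2029, 0.1429]
ee_rot: [-3.137, -0.002, -1.444]
force: [6.4, -10.5, 4.8]
width: 0.0139
gripper_force: 80.2
```

Call:
move_arm:
  rows: "0 0 0 .0014 -.0005 0 .005;0 0 0 0 0 0 .005;0 0 0 0 0 0 .005"

```text
t: 15.9
eef_pos: [0.5919, 0.2028, 0.1429]
ee_rot: [-3.138, -0.0, -1.444]
force: [2.5, -6.1, 6.4]
width: 0.0138
gripper_force: 80.3
```

Call:
move_arm:
  rows: "0 0 -9 0 0 0 .005;0 0 -9 0 0 0 .005;0 0 -9 0 0 0 .005;0 0 -9 0 0 0 .005;0 0 -9 0 0 0 .005;0 0 -9 0 0 0 .005;0 0 -9 0 0 0 .005;0 0 -9 0 0 0 .005"

```text
t: 16.9
eef_pos: [0.5925, 0.2034, 0.1429]
ee_rot: [-3.139, -0.005, -0.182]
force: [5.1, -3.0, 3.7]
width: 0.0138
gripper_force: 73.9
```

Call:
move_arm:
  rows: "0 0 0 0 0 0 .005;0 0 0 0 0 0 .005;0 0 0 0 0 0 .03;0 0 0 0 0 0 .03;0 0 0 0 0 0 .03;0 0 0 0 0 0 .03"

```text
t: 17.65
eef_pos: [0.5898, 0.2032, 0.14]
ee_rot: [3.141, 0.0, -0.188]
force: [-0.4, 0.3, -0.4]
width: 0.03
gripper_force: 0.0
```

Call:
move_arm:
  rows: "0 0 0 0 0 -.03 .03;0 0 0 0 0 -.045 .03;0 0 0 0 0 -.045 .03;0 0 0 0 0 0 .03"

```text
t: 18.15
eef_pos: [0.5918, 0.204, 0.2642]
ee_rot: [-3.138, -0.005, -0.187]
force: [-1.2, -0.3, -0.5]
width: 0.03
gripper_force: 0.0
```

```bash
python3 - <<'E'
from h import *
go([.523,.1725,.225],down(np.radians(25.2-180)))
s=arm.get_state();print(s['q'],s['eef_pos'],s['ee_rot'])
E
```

```text
17 rows:
[-0.03  0.01  8.47] [-0.0036  0.0026  0.0023]
[-0.03  0.01  8.47] [-0.0032  0.0031  0.0023]
[-0.03  0.01  8.47] [-0.0027  0.0035  0.0023]
[-0.03  0.01  8.47] [-0.0022  0.0039  0.0023]
[-0.03  0.01  8.47] [-0.0016  0.0042  0.0023]
[-0.03  0.01  8.47] [-0.001   0.0044  0.0023]
[-0.03  0.01  8.47] [-0.0003  0.0044  0.0023]
[-0.03  0.01  8.47] [0.0004 0.0044 0.0023]
[-0.03  0.01  8.47] [0.001  0.0043 0.0023]
[-0.03  0.01  8.47] [0.0016 0.0041 0.0023]
[-0.03  0.01  8.47] [0.0022 0.0039 0.0023]
[-0.03  0.01  8.47] [0.0028 0.0035 0.0023]
[-0.03  0.01  8.47] [0.0033 0.003  0.0023]
[-0.03  0.01  8.47] [0.0037 0.0025 0.0023]
[-0.03  0.01  8.47] [0.004  0.002  0.0023]
[-0.03  0.01  8.47] [0.0042 0.0013 0.0023]
[-0.03  0.01  8.47] [0.0044 0.0007 0.0023]
[ 0.64418456  0.25783066 -0.06381142  0.00128317 -1.24269958  0.73894286] [0.59176225 0.20401897 0.26415934] [-3.13764155 -0.00524693 -0.1872697 ]
```

Call:
move_arm:
  rows: "0 0 10.3 0 0 0 .03;0 0 10.3 0 0 0 .03;0 0 10.3 0 0 0 .03;0 0 10.3 0 0 0 .03;0 0 10.3 0 0 0 .03;0 0 10.3 0 0 0 .03;0 0 10.3 0 0 0 .03;0 0 10.3 0 0 0 .03"

```text
t: 19.15
eef_pos: [0.5896, 0.2031, 0.2587]
ee_rot: [3.14, -0.001, -1.632]
force: [0.2, 0.1, 0.2]
width: 0.03
gripper_force: 0.0
```

Call:
move_arm:
  rows: "0 0 10.3 0 0 0 .03;0 0 10.3 0 0 0 .03;0 0 10.3 0 0 0 .03;0 0 10.3 0 0 0 .03;0 0 10.3 0 0 0 .03;0 0 10.3 .038 0 .02 .03;0 0 0 .038 .0008 .02 .03;0 0 0 0 0 0 .03"

```text
t: 20.15
eef_pos: [0.521, 0.1641, 0.2178]
ee_rot: [-3.142, -0.005, -2.705]
force: [1.2, 0.0, 0.2]
width: 0.0299
gripper_force: 0.0
```

```bash
cat > meas.py <<'E'
from h import *
import sys
f=sys.argv[1]
s=arm.get_state();print(s['eef_pos'],s['ee_rot'])
p,d=grab('wrist',f); cv2.imwrite(f'pics/{f}b.png',cv2.resize(p,(800,600),interpolation=cv2.INTER_CUBIC))
P=cloud(f);q=P[(P[...,2]>.112)&(P[...,2]<.126)&(np.hypot(P[...,0]-.527,P[...,1]-.175)<.038)];(c,z,a)=cv2.minAreaRect((q[:,:2]*1000).astype(np.float32));print(len(q),c,z,a)
q=P[(P[...,2]>.158)&(P[...,2]<.175)&(np.hypot(P[...,0]-.59,P[...,1]-.205)<.06)];print('bar',len(q),cv2.minAreaRect((q[:,:2]*1000).astype(np.float32)))
go([c[0]/1000-.0028,c[1]/1000-.0013,.098],down(np.radians(25.2-180)))
E
python3 meas.py w6
```

```text
[0.52103212 0.16409201 0.2177962 ] [-3.14152822 -0.00484459 -2.70468569]
663 (525.72509765625, 175.7853546142578) (57.010318756103516, 8.077131271362305) 25.291366577148438
bar 673 ((594.8026123046875, 202.36972045898438), (14.06301212310791, 34.787635803222656), 79.32185363769531)
3 rows of 0 0 0 [-0.0014  0.0029  0.0404]
```

View pics/w6b.png

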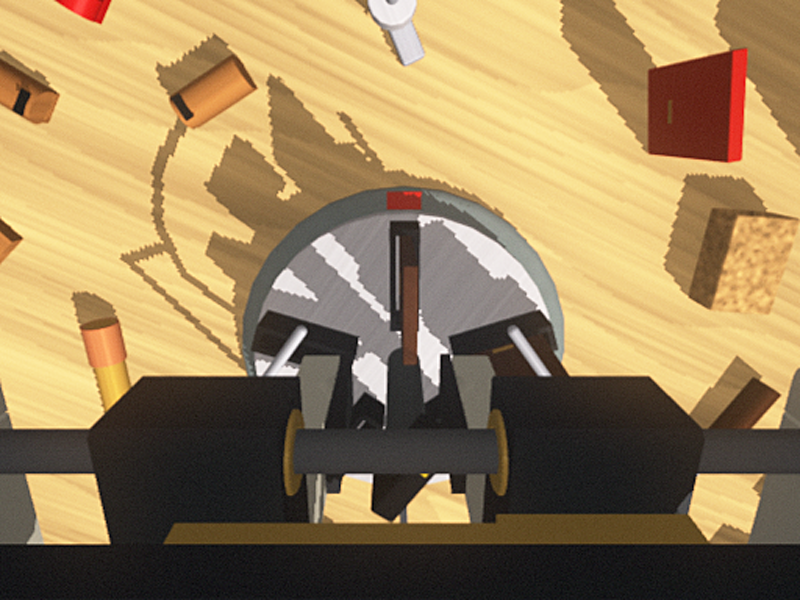

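Plate 3 now stands at the gap (410,310). The arm was still settling during that picture, so I measure again.

```bash
python3 meas.py w7; python3 meas.py w7
```

```text
[0.52306877 0.16515951 0.21911587] [-3.14122764e+00 -2.03948408e-03 -2.70408561e+00]
641 (525.2699584960938, 175.78280639648438) (55.550254821777344, 8.19739055633545) 25.321691513061523
bar 558 ((596.8916625976562, 202.05551147460938), (14.204861640930176, 30.799856185913086), 77.92239379882812)
3 rows of 0 0 0 [-0.0007  0.0029  0.0406]
[0.52424709 0.16586786 0.21978145] [-3.14120135e+00 -5.36452178e-04 -2.70392315e+00]
646 (526.2153930664062, 174.0640106201172) (55.48891830444336, 7.695357322692871) 25.565340042114258
bar 496 ((598.2338256835938, 201.7994384765625), (13.884024620056152, 28.213687896728516), 79.37091827392578)
3 rows of 0 0 0 [-0.0005  0.0022  0.0407]
```

Call:
move_arm:
  rows: "0 0 0 -.0015 .0066 .04 .03;0 0 0 0 0 .041 .03;0 0 0 0 0 .03 .03;0 0 0 0 0 .011 .03;0 0 0 0 0 0 .03;0 0 0 0 0 0 .002;0 0 0 0 0 0 .002;0 0 0 0 0 0 .002"
  squeeze: 20

```text
t: 21.3
eef_pos: [0.5233, 0.1729, 0.0988]
ee_rot: [3.141, 0.001, -2.704]
force: [-0.1, 0.9, 3.0]
width: 0.0078
gripper_force: 20.0
```

Call:
move_arm:
  rows: "0 0 0 0 0 0 .002;0 0 0 0 0 -.015 .002;0 0 0 0 0 -.02 .002;0 0 0 0 0 -.02 .002;0 0 0 0 0 -.025 .002;0 0 0 0 0 -.04 .002;0 0 0 0 0 -.04 .002;0 0 0 0 0 0 .002"

```text
t: 22.3
eef_pos: [0.5244, 0.1733, 0.2623]
ee_rot: [3.141, 0.007, -2.704]
force: [-0.1, 0.0, -1.5]
width: 0.008
gripper_force: 20.0
```

```bash
python3 - <<'E'
from h import *
p,r=restpose(0,hold=.0677,front=.006,up=.06); go(p,r)
E
```

```text
9 rows:
[-1.59  0.64 -4.57] [ 0.0109 -0.0464  0.0137]
[-1.59  0.64 -4.57] [ 0.0144 -0.0458  0.0125]
[-1.59  0.64 -4.57] [ 0.0179 -0.0448  0.0114]
[-1.59  0.64 -4.57] [ 0.0213 -0.0436  0.0104]
[-1.59  0.64 -4.57] [ 0.0246 -0.042   0.0095]
[-1.59  0.64 -4.57] [ 0.0278 -0.0402  0.0086]
[-1.59  0.64 -4.57] [ 0.0308 -0.038   0.0079]
[-1.59  0.64 -4.57] [ 0.0337 -0.0357  0.0072]
[-1.59  0.64 -4.57] [ 0.0363 -0.0331  0.0067]
```

Call:
move_arm:
  rows: "-1.59 .64 -4.57 .0109 -.0464 .0137 .002;-1.59 .64 -4.57 .0144 -.0458 .0125 .002;-1.59 .64 -4.57 .0179 -.0448 .0114 .002;-1.59 .64 -4.57 .0213 -.0436 .0104 .002;-1.59 .64 -4.57 .0246 -.042 .0095 .002;-1.59 .64 -4.57 .0278 -.0402 .0086 .002;-1.59 .64 -4.57 .0308 -.038 .0079 .002"

```text
t: 23.18
eef_pos: [0.5913, -0.1556, 0.1618]
ee_rot: [2.934, -0.021, -2.139]
force: [0.6, 1.2, -1.0]
width: 0.0077
gripper_force: 20.0
```

Call:
move_arm:
  rows: "-1.59 .64 -4.57 .0337 -.0357 .0072 .002;-1.59 .64 -4.57 .0363 -.0331 .0067 .002;0 0 0 0 0 0 .002;0 0 0 0 0 0 .002;0 0 0 0 0 0 .002;0 0 0 0 0 0 .002"

```text
t: 23.92
eef_pos: [0.6114, -0.2464, 0.1362]
ee_rot: [2.88, -0.005, -1.98]
force: [0.7, -0.0, -0.5]
width: 0.0078
gripper_force: 20.0
```

```bash
python3 - <<'E'
from h import *
p,r=restpose(0,hold=.0688,front=.006,up=.01); go(p,r); print(st()[0])
E
```

```text
1 rows:
[ 0.12 -0.31 -0.04] [-0.0014 -0.014   0.0446]
[ 0.61140049 -0.24638987  0.13621932]
```

Call:
move_arm:
  rows: ".1 -.3 0 -.0007 -.007 .0223 .002;0 0 0 -.0007 -.007 .0223 .002;0 0 0 0 0 0 .002;0 0 0 0 0 0 .002"

```text
t: 24.42
eef_pos: [0.6139, -0.2468, 0.0897]
ee_rot: [2.881, -0.001, -1.982]
force: [-0.1, -0.4, -0.0]
width: 0.0079
gripper_force: 20.0
```

Call:
move_arm:
  rows: "0 0 0 0 -.001 .0039 .002;0 0 0 0 -.001 .0039 .002;0 0 0 0 0 0 .002;0 0 0 0 0 0 .002"

```text
t: 24.92
eef_pos: [0.6133, -0.247, 0.0805]
ee_rot: [2.88, -0.001, -1.983]
force: [0.8, 0.3, -1.3]
width: 0.008
gripper_force: 20.0
```

Call:
move_arm:
  rows: "0 0 0 0 -.0005 .0015 .002;0 0 0 0 0 0 .002"

```text
t: 25.18
eef_pos: [0.6135, -0.2471, 0.0794]
ee_rot: [2.88, -0.001, -1.983]
force: [-0.3, -0.5, 3.5]
width: 0.0079
gripper_force: 20.0
```

```bash
python3 - <<'E'
from h import *
P,r=restpose(0,hold=.0688); go(P,r)
E
```

```text
1 rows of 0 0 0 [-0.0009 -0.0055 -0.0016]
```

Call:
move_arm:
  rows: "0 0 0 0 -.002 -.0006 .002;0 0 0 0 -.002 -.0006 .002;0 0 0 0 -.002 -.0005 .002;0 0 0 0 0 0 .002;0 0 0 0 0 0 .002"

```text
t: 25.8
eef_pos: [0.6187, -0.2495, 0.0793]
ee_rot: [2.879, -0.001, -1.983]
force: [-2.7, 1.2, 6.1]
width: 0.0077
gripper_force: 20.0
```

Call:
move_arm:
  rows: "0 0 0 0 0 0 .03;0 0 0 0 0 0 .03;0 0 0 0 0 0 .03;0 0 0 0 0 0 .03"

```text
t: 26.3
eef_pos: [0.6192, -0.2495, 0.0788]
ee_rot: [2.88, -0.001, -1.983]
force: [0.4, -0.9, -0.4]
width: 0.0296
gripper_force: 0.0
```

Call:
move_arm:
  rows: "0 0 0 0 0 -.015 .03;0 0 0 0 0 -.03 .03;0 0 0 0 0 -.045 .03;0 0 0 0 0 -.045 .03;0 0 0 0 0 0 .03;0 0 0 0 0 0 .03"

```text
t: 27.05
eef_pos: [0.6512, -0.2634, 0.21]
ee_rot: [2.881, -0.0, -1.983]
force: [0.1, 0.1, -0.2]
width: 0.03
gripper_force: 0.0
```

```bash
python3 - <<'E'
from h import *
p,d=grab('wrist','w8')
P=RR.inv().apply((cloud('w8')-O).reshape(-1,3))
for y in(-.075,0):
    q=P[(P[:,2]>.075)&(P[:,2]<.13)&(abs(P[:,0])<.06)&(abs(P[:,1]-y)<.037)]; print(len(q),np.round([np.percentile(q,2,axis=0),np.percentile(q,98,axis=0)],4))
go([.591,.2025,.26],down(np.radians(169.2)))
E
```

```text
803 [[ 0.0126 -0.1021  0.0826]
 [ 0.0249 -0.0487  0.0997]]
681 [[ 0.0107 -0.0278  0.0755]
 [ 0.0254  0.0269  0.0993]]
9 rows:
[ 1.41 -1.13  8.52] [-0.0447  0.0274  0.0015]
[ 1.41 -1.13  8.52] [-0.0402  0.0337  0.0016]
[ 1.41 -1.13  8.52] [-0.0347  0.0394  0.0014]
[ 1.41 -1.13  8.52] [-0.0284  0.0441  0.001 ]
[ 1.41 -1.13  8.52] [-0.0216  0.0478  0.0004]
[ 1.41 -1.13  8.52] [-0.0143  0.0505 -0.0005]
[ 1.41 -1.13  8.52] [-0.0066  0.052  -0.0016]
[ 1.41 -1.13  8.52] [ 0.0011  0.0524 -0.0028]
[ 1.41 -1.13  8.52] [ 0.0088  0.0516 -0.0042]
```

Both plates lean well. Back to the handle.

Call:
move_arm:
  rows: "1.41 -1.13 8.52 -.0447 .0274 .0015 .03;1.41 -1.13 8.52 -.0402 .0337 .0016 .03;1.41 -1.13 8.52 -.0347 .0394 .0014 .03;1.41 -1.13 8.52 -.0284 .0441 .001 .03;1.41 -1.13 8.52 -.0216 .0478 .0004 .03;1.41 -1.13 8.52 -.0143 .0505 -.0005 .03;1.41 -1.13 8.52 -.0066 .052 -.0016 .03;1.41 -1.13 8.52 .0011 .0524 -.0028 .03"

```text
t: 28.1
eef_pos: [0.5968, 0.1519, 0.2539]
ee_rot: [3.118, -0.017, 3.098]
force: [1.3, -0.5, 0.4]
width: 0.0297
gripper_force: 0.0
```

Call:
move_arm:
  rows: "1.41 -1.13 8.52 .0088 .0516 -.0042 .03;0 0 0 0 0 0 .03;0 0 0 0 0 0 .03;0 0 0 0 0 0 .03;0 0 0 0 0 0 .03;0 0 0 0 0 0 .03;0 0 0 0 0 0 .03"

```text
t: 28.98
eef_pos: [0.5913, 0.2019, 0.2599]
ee_rot: [-3.141, 0.001, 2.953]
force: [-0.2, 0.6, -1.0]
width: 0.0299
gripper_force: 0.0
```

```bash
python3 - <<'E'
from h import *
go([.5905,.2028,.141],down(np.radians(169.2)))
print(st()[0],arm.get_state()['q'])
grab('scene','s9')
for f in('scene0','s9'):
  P=cloud(f);
  for c in [(.528,-.1145),(.4734,.0086),(.45,-.07)]:
    q=P[(P[...,2]>.01)&(P[...,2]<.03)&(np.hypot(P[...,0]-c[0],P[...,1]-c[1])<.04)]; print(f,len(q), np.round(np.mean(q,0),4))
  q=P[(P[...,2]>.16)&(P[...,2]<.175)&(np.hypot(P[...,0]-.59,P[...,1]-.205)<.04)];print('bar',len(q),cv2.minAreaRect((q[:,:2]*1000).astype(np.float32)) if len(q)>5 else '')
E
```

```text
3 rows of 0 0 0 [0.0004 0.0003 0.0396]
[0.59125448 0.20186127 0.25993469] [ 6.41793836e-01  2.61595446e-01 -6.83221930e-02  1.28339987e-03
 -1.24037883e+00 -2.40149924e+00]
scene0 152 [ 0.5367 -0.1099  0.0186]
scene0 150 [0.483  0.0143 0.0183]
scene0 122 [ 0.4486 -0.0753  0.0187]
bar 99 ((594.6422119140625, 205.29750061035156), (48.93183898925781, 14.05343246459961), 24.863340377807617)
s9 151 [ 0.5369 -0.1094  0.0188]
s9 146 [0.4828 0.0146 0.0187]
s9 123 [ 0.4484 -0.0753  0.0187]
bar 101 ((594.6407470703125, 205.28573608398438), (14.382913589477539, 46.37501907348633), 79.79849243164062)
```

Call:
move_arm:
  rows: "0 0 0 .0004 .0005 .04 .03;0 0 0 0 .0005 .04 .03;0 0 0 0 0 .03 .03;0 0 0 0 0 .009 .03;0 0 0 0 0 0 .03;0 0 0 0 0 0 .005;0 0 0 0 0 0 .005;0 0 0 0 0 0 .005"
  squeeze: 40

```text
t: 30.02
eef_pos: [0.5922, 0.2034, 0.1434]
ee_rot: [3.14, 0.004, 2.954]
force: [0.2, -1.6, 6.1]
width: 0.0138
gripper_force: 40.9
```

Call:
move_arm:
  rows: "0 0 -9 0 0 0 .005;0 0 -9 0 0 0 .005;0 0 -9 0 0 0 .005;0 0 -9 0 0 0 .005;0 0 -9 0 0 0 .005;0 0 -9 0 0 0 .005;0 0 -9 0 0 0 .005;0 0 -9 0 0 0 .005"

```text
t: 31.02
eef_pos: [0.592, 0.2038, 0.1433]
ee_rot: [-3.139, 0.003, -2.068]
force: [-1.8, -0.0, 6.4]
width: 0.0136
gripper_force: 41.7
```

Call:
move_arm:
  rows: "0 0 0 0 0 0 .005;0 0 0 0 0 0 .005;0 0 0 0 0 0 .03;0 0 0 0 0 0 .03;0 0 0 0 0 0 .03;0 0 0 0 0 0 .03"

```text
t: 31.78
eef_pos: [0.5906, 0.2032, 0.1405]
ee_rot: [-3.141, -0.001, -2.073]
force: [0.0, 0.3, 0.2]
width: 0.0296
gripper_force: 0.0
```

Call:
move_arm:
  rows: "0 0 0 0 0 -.03 .03;0 0 0 0 0 -.045 .03;0 0 0 0 0 -.045 .03;0 0 0 0 0 0 .03;0 0 0 0 0 0 .03"

```text
t: 32.4
eef_pos: [0.5904, 0.2034, 0.2603]
ee_rot: [-3.141, -0.0, -2.073]
force: [-0.7, -0.5, 0.0]
width: 0.0302
gripper_force: 0.0
```

```bash
python3 - <<'E'
from h import *
go([.523,.1725,.225],down(np.radians(25.2-180)))
print(st()[0])
E
```

```text
5 rows:
[-0.01 -0.    7.21] [0.0119 0.0088 0.0071]
[-0.01 -0.    7.21] [0.0129 0.0073 0.0071]
[-0.01 -0.    7.21] [0.0137 0.0056 0.0071]
[-0.01 -0.    7.21] [0.0143 0.0038 0.0071]
[-0.01 -0.    7.21] [0.0147 0.002  0.0071]
[0.59039637 0.20336081 0.26025905]
```

Call:
move_arm:
  rows: "0 0 7.21 .0119 .0088 .0071 .03;0 0 7.21 .0129 .0073 .0071 .03;0 0 7.21 .0137 .0056 .0071 .03;0 0 7.21 .0143 .0038 .0071 .03;0 0 7.21 .0147 .002 .0071 .03;0 0 0 0 0 0 .03;0 0 0 0 0 0 .03;0 0 0 0 0 0 .03"

```text
t: 33.4
eef_pos: [0.524, 0.1727, 0.2251]
ee_rot: [-3.14, 0.0, -2.701]
force: [-0.2, -0.3, -1.3]
width: 0.0298
gripper_force: 0.0
```

```bash
python3 meas.py w10
```

```text
[0.52402957 0.17269678 0.22512776] [-3.14036063e+00  3.86421357e-04 -2.70079276e+00]
643 (526.9718627929688, 172.8904266357422) (56.325252532958984, 7.809324264526367) 25.438400268554688
bar 361 ((589.3230590820312, 203.31480407714844), (45.88933181762695, 14.05731201171875), 60.86402130126953)
3 rows of 0 0 0 [ 0.0001 -0.0003  0.0424]
```

Call:
move_arm:
  rows: "0 0 0 .0003 -.0006 .04 .03;0 0 0 0 0 .041 .03;0 0 0 0 0 .035 .03;0 0 0 0 0 .011 .03;0 0 0 0 0 0 .03;0 0 0 0 0 0 .002;0 0 0 0 0 0 .002;0 0 0 0 0 0 .002"
  squeeze: 20

```text
t: 34.45
eef_pos: [0.5242, 0.172, 0.0993]
ee_rot: [-3.141, 0.002, -2.702]
force: [0.1, 0.3, 3.1]
width: 0.0082
gripper_force: 20.0
```

Call:
move_arm:
  rows: "0 0 0 0 0 0 .002;0 0 0 0 0 -.015 .002;0 0 0 0 0 -.02 .002;0 0 0 0 0 -.02 .002;0 0 0 0 0 -.025 .002;0 0 0 0 0 -.04 .002;0 0 0 0 0 -.04 .002;0 0 0 0 0 0 .002"

```text
t: 35.45
eef_pos: [0.525, 0.1725, 0.2627]
ee_rot: [-3.141, 0.007, -2.702]
force: [0.8, 0.6, -1.7]
width: 0.0078
gripper_force: 20.0
```

```bash
python3 - <<'E'
from h import *
p,r=restpose(.075,hold=.068,front=.006,up=.06); go(p,r)
E
```

```text
8 rows:
[-1.8   0.72 -5.13] [ 0.0053 -0.0459  0.0155]
[-1.8   0.72 -5.13] [ 0.0093 -0.0457  0.0141]
[-1.8   0.72 -5.13] [ 0.0132 -0.0451  0.0128]
[-1.8   0.72 -5.13] [ 0.017  -0.0441  0.0116]
[-1.8   0.72 -5.13] [ 0.0207 -0.0428  0.0105]
[-1.8   0.72 -5.13] [ 0.0244 -0.0411  0.0095]
[-1.8   0.72 -5.13] [ 0.0278 -0.039   0.0085]
[-1.8   0.72 -5.13] [ 0.0311 -0.0366  0.0077]
```

Call:
move_arm:
  rows: "-1.8 .72 -5.13 .0053 -.0459 .0155 .002;-1.8 .72 -5.13 .0093 -.0457 .0141 .002;-1.8 .72 -5.13 .0132 -.0451 .0128 .002;-1.8 .72 -5.13 .017 -.0441 .0116 .002;-1.8 .72 -5.13 .0207 -.0428 .0105 .002;-1.8 .72 -5.13 .0244 -.0411 .0095 .002;-1.8 .72 -5.13 .0278 -.039 .0085 .002"

```text
t: 36.33
eef_pos: [0.6265, -0.1362, 0.1496]
ee_rot: [2.908, -0.015, -2.068]
force: [0.2, 0.4, 0.2]
width: 0.0081
gripper_force: 20.0
```

Call:
move_arm:
  rows: "-1.8 .72 -5.13 .0311 -.0366 .0077 .002;0 0 0 0 0 0 .002;0 0 0 0 0 0 .002;0 0 0 0 0 0 .002;0 0 0 0 0 0 .002;0 0 0 0 0 0 .002"

```text
t: 37.08
eef_pos: [0.6414, -0.1777, 0.1358]
ee_rot: [2.879, -0.005, -1.98]
force: [-0.3, 0.3, -0.8]
width: 0.0082
gripper_force: 20.0
```

```bash
python3 - <<'E'
from h import *
p,r=restpose(.075,hold=.0693,front=.006,up=.01); go(p,r); print(st()[0])
E
```

```text
1 rows:
[ 0.14 -0.3  -0.02] [-0.0014 -0.0138  0.0437]
[ 0.6413768  -0.17772661  0.13584443]
```

Call:
move_arm:
  rows: ".1 -.3 0 -.0007 -.0069 .0219 .002;0 0 0 -.0007 -.0069 .0219 .002;0 0 0 0 0 0 .002;0 0 0 0 0 0 .002"

```text
t: 37.58
eef_pos: [0.6438, -0.178, 0.0901]
ee_rot: [2.881, -0.0, -1.982]
force: [0.8, -0.5, -0.7]
width: 0.0078
gripper_force: 20.0
```

Call:
move_arm:
  rows: "0 0 0 0 -.001 .0039 .002;0 0 0 0 -.001 .0039 .002;0 0 0 0 0 0 .002;0 0 0 0 0 0 .002"

```text
t: 38.08
eef_pos: [0.6436, -0.1781, 0.0812]
ee_rot: [2.88, -0.0, -1.982]
force: [-0.0, 0.3, -0.8]
width: 0.0075
gripper_force: 20.0
```

Call:
move_arm:
  rows: "0 0 0 0 -.0005 .0015 .002;0 0 0 0 0 0 .002"

```text
t: 38.33
eef_pos: [0.6437, -0.1781, 0.0799]
ee_rot: [2.88, -0.0, -1.982]
force: [0.4, -0.4, 1.1]
width: 0.0076
gripper_force: 20.0
```

```bash
python3 - <<'E'
from h import *
P,r=restpose(.075,hold=.0693); go(P,r)
E
```

```text
1 rows of 0 0 0 [-0.0007 -0.0055 -0.0016]
```

Call:
move_arm:
  rows: "0 0 0 0 -.002 -.0003 .002;0 0 0 0 -.002 -.0005 .002;0 0 0 0 -.002 -.0005 .002;0 0 0 0 0 0 .002;0 0 0 0 0 0 .002"

```text
t: 38.95
eef_pos: [0.6484, -0.1804, 0.0797]
ee_rot: [2.878, -0.001, -1.982]
force: [-3.2, 1.3, 6.4]
width: 0.0077
gripper_force: 20.0
```

Call:
move_arm:
  rows: "0 0 0 0 0 0 .03;0 0 0 0 0 0 .03;0 0 0 0 0 0 .03;0 0 0 0 0 0 .03"

```text
t: 39.45
eef_pos: [0.6492, -0.1805, 0.0791]
ee_rot: [2.88, -0.0, -1.982]
force: [-0.2, 0.4, -0.0]
width: 0.0297
gripper_force: 0.0
```

Call:
move_arm:
  rows: "0 0 0 0 0 -.015 .03;0 0 0 0 0 -.03 .03;0 0 0 0 0 -.045 .03;0 0 0 0 0 -.045 .03;0 0 0 0 0 0 .03;0 0 0 0 0 0 .03"

```text
t: 40.2
eef_pos: [0.6812, -0.1944, 0.2102]
ee_rot: [2.88, 0.0, -1.982]
force: [1.1, -0.3, -1.3]
width: 0.0297
gripper_force: 0.0
```

```bash
python3 - <<'E'
from h import *
p,d=grab('wrist','w11')
P=RR.inv().apply((cloud('w11')-O).reshape(-1,3))
for y in(-.075,0,.075):
    q=P[(P[:,2]>.075)&(P[:,2]<.13)&(abs(P[:,0])<.06)&(abs(P[:,1]-y)<.037)]; print(len(q),np.round([np.percentile(q,2,axis=0),np.percentile(q,98,axis=0)],4) if len(q) else '')
go([.533,-.100,.2],down(np.radians(82.5-180)))
E
```

```text
432 [[ 0.0124 -0.0685  0.081 ]
 [ 0.025  -0.047   0.0998]]
802 [[ 0.0147 -0.0268  0.0874]
 [ 0.0255  0.0266  0.0996]]
715 [[0.0126 0.0471 0.0793]
 [0.0261 0.1014 0.099 ]]
4 rows:
[ 3.74  0.52 -4.  ] [-0.0068  0.0412  0.0135]
[ 3.74  0.52 -4.  ] [-0.0098  0.0414  0.0107]
[ 3.74  0.52 -4.  ] [-0.0128  0.0412  0.0079]
[ 3.74  0.52 -4.  ] [-0.0157  0.0407  0.0051]
```

Call:
move_arm:
  rows: "3.74 .52 -4 -.0068 .0412 .0135 .045;3.74 .52 -4 -.0098 .0414 .0107 .045;3.74 .52 -4 -.0128 .0412 .0079 .045;3.74 .52 -4 -.0157 .0407 .0051 .045;0 0 0 0 0 0 .045;0 0 0 0 0 0 .045;0 0 0 0 0 0 .045"

```text
t: 41.12
eef_pos: [0.5344, -0.1005, 0.2]
ee_rot: [-3.141, -0.0, -1.702]
force: [0.6, 0.6, 1.0]
width: 0.045
gripper_force: 0.0
```

```bash
cat > plug.py <<'E'
from h import *
import sys
f=sys.argv[1]
s=arm.get_state();print(s['eef_pos'],s['ee_rot'])
p,d=grab('wrist',f); cv2.imwrite(f'pics/{f}b.png',cv2.resize(p,(800,600),interpolation=cv2.INTER_CUBIC))
P=cloud(f);hsv=cv2.cvtColor(p,cv2.COLOR_BGR2HSV)
m=((P[...,2]>.008)&(P[...,2]<.03)).astype(np.uint8)
n,l,stt,_=cv2.connectedComponentsWithStats(m)
for i in range(1,n):
    if stt[i,4]<150: continue
    k=l==i;q=P[k]; print(stt[i],cv2.minAreaRect((q[:,:2]*1000).astype(np.float32)),'hsv',np.median(hsv[k],0),q[:,2].max())
E
python3 plug.py p1
```

```text
[ 0.53443121 -0.10045041  0.20001142] [-3.14080414e+00 -2.05892646e-04 -1.70206765e+00]
[ 118    0   88  184 8217] ((615.4043579101562, -182.92501831054688), (186.92088317871094, 46.614402770996094), 66.30460357666016) hsv [ 14. 172. 191.] 0.029994365308604665
[ 262    0  125  108 1624] ((453.86932373046875, -203.8453369140625), (98.06138610839844, 100.18425750732422), 74.38199615478516) hsv [111. 171. 167.] 0.021092299099181366
[ 85  47  25  28 552] ((671.3342895507812, -220.0811767578125), (24.073410034179688, 22.0610408782959), 67.5198745727539) hsv [ 13. 174. 191.] 0.013539712481407451
[ 244  125   23   50 1108] ((528.8124389648438, -114.16070556640625), (50.25783157348633, 23.33037757873535), 83.12013244628906) hsv [ 14. 166. 176.] 0.025216545533301715
[ 316  157   51   23 1110] ((440.5946350097656, -81.58702087402344), (23.889917373657227, 50.397117614746094), 82.50761413574219) hsv [  4.  201.  174.5] 0.025345562357402374
[   0  159   59   58 1052] ((769.8814086914062, -107.80375671386719), (36.759002685546875, 63.46128463745117), 15.075157165527344) hsv [12. 18. 97.] 0.029679311811608433
[ 187  303  128   32 2949] ((560.9053344726562, 103.18072509765625), (42.313995361328125, 164.14727783203125), 79.59859466552734) hsv [54. 15. 78.] 0.02998131081322486
```

View pics/p1b.png

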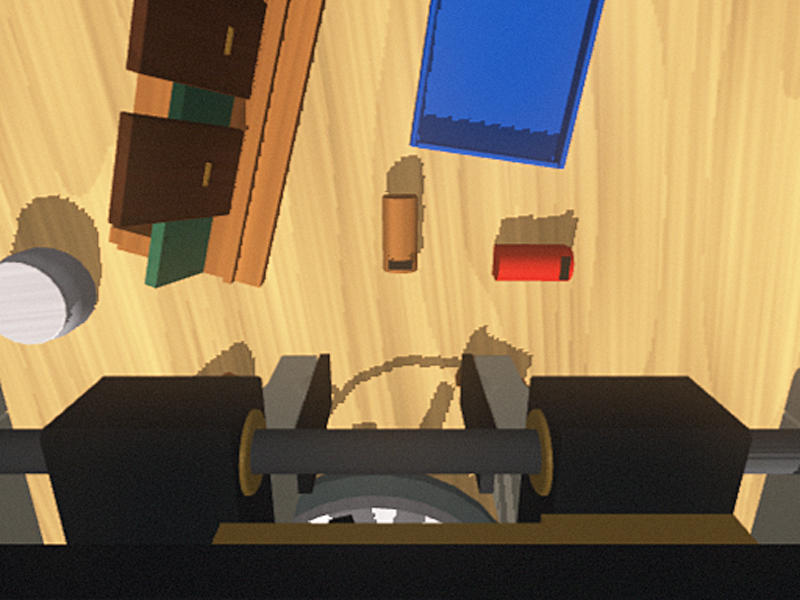

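Plug A is at (400,233), the red plug lies aside at (533,262), and the plates are leaning. Grasping plug A.

```bash
python3 - <<'E'
from h import *
go([.5288,-.1142,.012],down(np.radians(-96.9)))
o=lambda u,v:onplane('p1',u*.64,v*.64,.02)[:2]
a,b=o(412,146),o(565,167);c=o(432,0);d=b-a
print(a,b,np.linalg.norm(d),np.degrees(np.arctan2(*d[::-1])),'edge',np.degrees(np.arctan2(*(c-a)[::-1])))
ty=np.array([-d[1],d[0]])/np.linalg.norm(d); ty=ty if ty[1]<0 else -ty
C=(a+b)/2+ty*.075;print('tray centre',C)
E
```

```text
4 rows:
[-0.01 -0.   -0.16] [0.0036 0.0009 0.0469]
[-0.01 -0.   -0.16] [0.0036 0.001  0.0469]
[-0.01 -0.   -0.16] [0.0036 0.001  0.0469]
[-0.01 -0.   -0.16] [0.0036 0.001  0.0469]
[ 0.5131229  -0.16958092] [ 0.41813178 -0.14419038] 0.09832595777323855 165.03503768605378 edge -104.96112976948565
tray centre [ 0.44626022 -0.22934194]
```

Call:
move_arm:
  rows: "0 0 -.6 .0072 .002 .05 .045;0 0 0 .0036 .001 .05 .045;0 0 0 .0036 .001 .05 .045;0 0 0 0 0 .025 .045;0 0 0 0 0 .0126 .045;0 0 0 0 0 0 .045;0 0 0 0 0 0 .005;0 0 0 0 0 0 .005"
  squeeze: 12

```text
t: 42.18
eef_pos: [0.5287, -0.1139, 0.0137]
ee_rot: [-3.138, 0.0, -1.691]
force: [-0.5, 0.3, -0.4]
width: 0.0299
gripper_force: 0.0
```

Call:
move_arm:
  rows: "0 0 0 0 0 0 .005;0 0 0 0 0 0 .005;0 0 0 0 0 -.03 .005;0 0 0 0 0 -.05 .005;0 0 0 0 0 0 .005;0 0 0 0 0 0 .005"

```text
t: 42.92
eef_pos: [0.5274, -0.1139, 0.0926]
ee_rot: [-3.14, 0.0, -1.691]
force: [-0.3, -0.4, -1.5]
width: 0.0235
gripper_force: 12.0
```

```bash
python3 - <<'E'
from h import *
C=np.array([.446,-.2285]);ty=np.array([.259,.966])
t=C-ty*.034; print(t); go([*t,.09],down(np.radians(-105)))
E
```

```text
[ 0.437194 -0.261344]
4 rows:
[-0.02  0.01  2.03] [0.0393 0.018  0.0006]
[-0.02  0.01  2.03] [0.0399 0.0166 0.0006]
[-0.02  0.01  2.03] [0.0405 0.0152 0.0006]
[-0.02  0.01  2.03] [0.041  0.0137 0.0006]
```

Call:
move_arm:
  rows: "0 0 2.03 .0393 .018 .0006 .005;0 0 2.03 .0399 .0166 .0006 .005;0 0 2.03 .0405 .0152 .0006 .005;0 0 2.03 .041 .0137 .0006 .005;0 0 0 0 0 0 .005;0 0 0 0 0 0 .005;0 0 0 0 0 .03 .005;0 0 0 0 0 0 .005"

```text
t: 43.92
eef_pos: [0.4362, -0.2604, 0.0582]
ee_rot: [3.138, -0.0, -1.832]
force: [0.2, -0.0, -0.1]
width: 0.024
gripper_force: 12.0
```

```bash
python3 - <<'E'
from h import *
C=np.array([.446,-.2285]);ty=np.array([.259,.966])
t=C-ty*.034; go([*t,.022],down(np.radians(-105)));print(st()[0])
E
```

```text
1 rows of 0 0 0 [ 0.0006 -0.0013  0.0362]
[ 0.43619593 -0.26040446  0.05824523]
```

Call:
move_arm:
  rows: "0 0 0 .0006 -.0013 .018 .005;0 0 0 0 0 .018 .005;0 0 0 0 0 0 .005;0 0 0 0 0 0 .005"

```text
t: 44.42
eef_pos: [0.4393, -0.2623, 0.025]
ee_rot: [-3.14, -0.0, -1.832]
force: [0.3, -0.5, -0.3]
width: 0.0239
gripper_force: 12.0
```

Call:
move_arm:
  rows: "0 0 0 0 0 .002 .005;0 0 0 0 0 0 .005;0 0 0 0 0 0 .005"

```text
t: 44.8
eef_pos: [0.4387, -0.2625, 0.0224]
ee_rot: [-3.14, 0.0, -1.833]
force: [-0.5, 0.5, -0.2]
width: 0.0238
gripper_force: 12.0
```

Call:
move_arm:
  rows: "0 0 0 0 0 .001 .005;0 0 0 0 0 0 .005;0 0 0 0 0 0 .005"

```text
t: 45.18
eef_pos: [0.4385, -0.2625, 0.0211]
ee_rot: [-3.141, -0.0, -1.833]
force: [-0.0, -0.4, 0.2]
width: 0.0239
gripper_force: 12.0
```

Call:
move_arm:
  rows: "0 0 0 0 0 .0018 .005;0 0 0 0 0 0 .005;0 0 0 0 0 0 .005"

```text
t: 45.55
eef_pos: [0.4386, -0.2625, 0.0193]
ee_rot: [-3.141, -0.0, -1.833]
force: [1.1, -0.4, 0.4]
width: 0.0236
gripper_force: 12.0
```

Call:
move_arm:
  rows: "0 0 0 0 0 .0005 .005;0 0 0 0 0 0 .005;0 0 0 0 0 0 .032;0 0 0 0 0 0 .032;0 0 0 0 0 0 .032"

```text
t: 46.18
eef_pos: [0.4386, -0.2624, 0.0188]
ee_rot: [-3.141, 0.0, -1.833]
force: [-0.5, 0.0, 0.0]
width: 0.0322
gripper_force: 0.0
```

Call:
move_arm:
  rows: "0 0 0 0 0 -.02 .032;0 0 0 0 0 -.04 .045;0 0 0 0 0 -.05 .045;0 0 0 0 0 -.05 .045;0 0 0 0 0 0 .045;0 0 0 0 0 0 .045"

```text
t: 46.92
eef_pos: [0.438, -0.2622, 0.1786]
ee_rot: [-3.141, 0.0, -1.833]
force: [0.1, -0.3, 0.1]
width: 0.0448
gripper_force: 0.0
```

```bash
python3 plug.py p2; python3 - <<'E'
from h import *
go([.478,.005,.2],down(np.radians(145.4-180)))
E
```

```text
[ 0.43804264 -0.26217116  0.17855277] [-3.14055432e+00  4.83605863e-04 -1.83287930e+00]
[  40   69  110  172 8205] ((590.5850219726562, -306.0745849609375), (168.3717498779297, 100.79067993164062), 66.42530059814453) hsv [ 14. 171. 190.] 0.02999577996569769
[ 42 102  16  39 549] ((615.3883666992188, -355.9872741699219), (36.85979461669922, 15.283885955810547), 66.46465301513672) hsv [ 14. 174. 191.] 0.013123303096741756
[ 201  126  104  140 2264] ((446.69171142578125, -228.7342987060547), (150.5137939453125, 100.16191864013672), 74.33434295654297) hsv [112. 161. 149.] 0.020849525685733228
[ 240  142   25   54 1261] ((437.2587890625, -262.41009521484375), (50.51835632324219, 23.988452911376953), 75.5522689819336) hsv [ 12. 150. 169.] 0.02926439547626647
[ 47 206  14  22 223] ((656.3399047851562, -263.7036437988281), (26.210933685302734, 14.506583213806152), 65.0937728881836) hsv [ 13. 175. 195.] 0.012622112647116712
[268 303  45  21 756] ((440.0758361816406, -83.06632232666016), (21.90675926208496, 49.89898681640625), 82.11707305908203) hsv [  1.  203.  157.5] 0.02511672262970055
8 rows:
[ 0.   0.  -8.8] [-0.0336  0.0038 -0.0028]
[ 0.   0.  -8.8] [-0.0337 -0.0014 -0.0028]
[ 0.   0.  -8.8] [-0.0331 -0.0065 -0.0028]
[ 0.   0.  -8.8] [-0.0317 -0.0115 -0.0028]
[ 0.   0.  -8.8] [-0.0296 -0.0163 -0.0028]
[ 0.   0.  -8.8] [-0.0268 -0.0206 -0.0028]
[ 0.   0.  -8.8] [-0.0233 -0.0244 -0.0028]
[ 0.   0.  -8.8] [-0.0193 -0.0277 -0.0028]
```

Call:
move_arm:
  rows: "0 0 -8.8 -.0336 .0038 -.0028 .045;0 0 -8.8 -.0337 -.0014 -.0028 .045;0 0 -8.8 -.0331 -.0065 -.0028 .045;0 0 -8.8 -.0317 -.0115 -.0028 .045;0 0 -8.8 -.0296 -.0163 -.0028 .045;0 0 -8.8 -.0268 -.0206 -.0028 .045;0 0 -8.8 -.0233 -.0244 -.0028 .045;0 0 -8.8 -.0193 -.0277 -.0028 .045"

```text
t: 47.98
eef_pos: [0.4779, 0.0056, 0.1997]
ee_rot: [3.139, 0.001, -0.599]
force: [0.4, 0.1, -0.0]
width: 0.0451
gripper_force: 0.0
```

Call:
move_arm:
  rows: "0 0 0 0 0 0 .045;0 0 0 0 0 0 .045;0 0 0 0 0 0 .045;0 0 0 0 0 0 .045"

```text
t: 48.48
eef_pos: [0.4784, 0.004, 0.2009]
ee_rot: [3.141, -0.001, -0.605]
force: [-0.1, 0.4, -0.9]
width: 0.045
gripper_force: 0.0
```

```bash
python3 plug.py p3
```

```text
[0.47835102 0.00401697 0.20093653] [ 3.14146134e+00 -6.22524912e-04 -6.05333340e-01]
[ 380    0  132  129 1916] ((451.9085998535156, -211.36395263671875), (115.93446350097656, 99.98616027832031), 74.39990234375) hsv [112. 164. 152.] 0.021246988944830902
[473  26  39  38 982] ((440.3857727050781, -252.67373657226562), (33.26444625854492, 23.978118896484375), 74.94014739990234) hsv [ 11. 155. 145.] 0.029518214735863912
[    0    59   160   182 14308] ((585.9241943359375, 135.7333221435547), (112.29652404785156, 231.0122528076172), 84.87908935546875) hsv [ 12.  13. 121.] 0.02999966217435196
[ 319  119   39   52 1142] ((440.7158203125, -80.52799987792969), (23.828472137451172, 50.74235534667969), 82.1471176147461) hsv [  3. 207. 210.] 0.02559794203272986
[ 54 125  32  33 174] ((602.1427001953125, 141.39996337890625), (4.385885238647461, 45.56121826171875), 7.843092441558838) hsv [ 19.5  14.  123. ] 0.02998815487411194
[ 239  143   22   49 1048] ((474.5227355957031, 10.109062194824219), (23.137006759643555, 50.43403244018555), 54.92731475830078) hsv [ 14.  167.  175.5] 0.025582578715599713
[  0 154  31  32 601] ((617.4486083984375, 213.4293670654297), (38.50191879272461, 25.252717971801758), 76.01490020751953) hsv [  6.   6. 244.] 0.0299850606092662
[   0  193   91   72 1696] ((552.9053344726562, 246.25962829589844), (105.61874389648438, 66.99922180175781), 78.63667297363281) hsv [  6.  10. 168.] 0.029998596182598036
[209 259  58  15 564] ((381.7982177734375, 92.42439270019531), (68.9403305053711, 20.889358520507812), 54.182044982910156) hsv [ 12.  20. 115.] 0.029993403885949732
```

View pics/p3b.png

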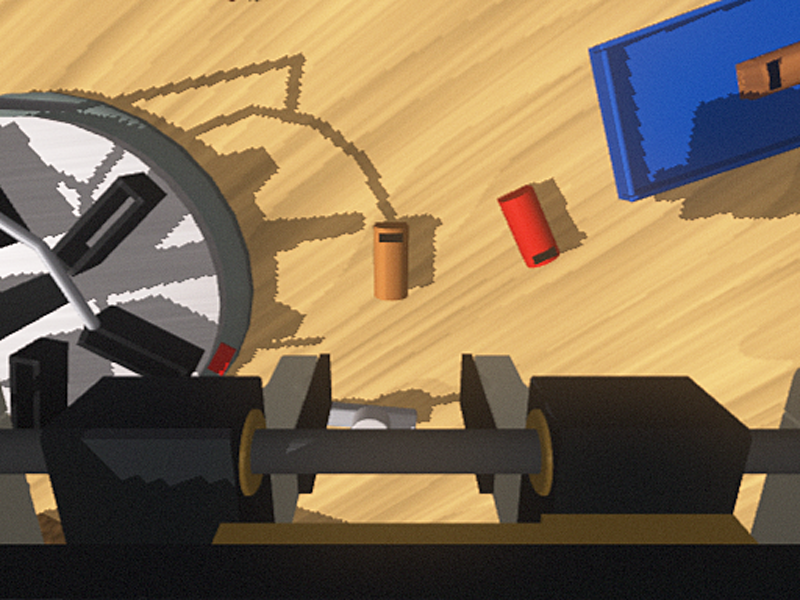

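Plug B is at (391,262), with the gauge behind it and out of the way. Grasping plug B.

```bash
python3 - <<'E'
from h import *
go([.4745,.0101,.013],down(np.radians(-35.1)))
E
```

```text
4 rows:
[-0.   -0.01  0.11] [-0.0017 -0.0007  0.047 ]
[-0.   -0.01  0.11] [-0.0017 -0.0007  0.047 ]
[-0.   -0.01  0.11] [-0.0017 -0.0007  0.047 ]
[-0.   -0.01  0.11] [-0.0017 -0.0007  0.047 ]
```

Call:
move_arm:
  rows: "0 0 .4 -.0034 -.0014 .05 .045;0 0 0 -.0017 -.0007 .05 .045;0 0 0 -.0017 -.0007 .05 .045;0 0 0 0 0 .025 .045;0 0 0 0 0 .013 .045;0 0 0 0 0 0 .045;0 0 0 0 0 0 .005;0 0 0 0 0 0 .005"
  squeeze: 12

```text
t: 49.52
eef_pos: [0.4755, 0.0111, 0.0143]
ee_rot: [-3.139, -0.002, -0.611]
force: [-0.6, -0.1, 0.3]
width: 0.03
gripper_force: 0.0
```

Call:
move_arm:
  rows: "0 0 0 0 0 0 .005;0 0 0 0 0 0 .005;0 0 0 0 0 -.03 .005;0 0 0 0 0 -.05 .005;0 0 0 0 0 0 .005;0 0 0 0 0 0 .005"

```text
t: 50.28
eef_pos: [0.4745, 0.0109, 0.0934]
ee_rot: [-3.14, -0.001, -0.611]
force: [-0.1, -0.3, -0.9]
width: 0.024
gripper_force: 12.0
```

```bash
python3 - <<'E'
from h import *
C=np.array([.446,-.2285]);ty=np.array([.259,.966])
t=C+ty*.034; print(t); go([*t,.09],down(np.radians(-105)))
E
```

```text
[ 0.454806 -0.195656]
8 rows:
[-0.01 -0.    8.75] [0.0128 0.0226 0.0004]
[-0.01 -0.    8.75] [0.0161 0.0203 0.0004]
[-0.01 -0.    8.75] [0.019  0.0177 0.0004]
[-0.01 -0.    8.75] [0.0215 0.0146 0.0004]
[-0.01 -0.    8.75] [0.0234 0.0111 0.0004]
[-0.01 -0.    8.75] [0.0248 0.0074 0.0004]
[-0.01 -0.    8.75] [0.0257 0.0036 0.0004]
[-0.01 -0.    8.75] [ 0.0259 -0.0004  0.0004]
```

Call:
move_arm:
  rows: "0 0 8.75 .0128 .0226 .0004 .005;0 0 8.75 .0161 .0203 .0004 .005;0 0 8.75 .019 .0177 .0004 .005;0 0 8.75 .0215 .0146 .0004 .005;0 0 8.75 .0234 .0111 .0004 .005;0 0 8.75 .0248 .0074 .0004 .005;0 0 8.75 .0257 .0036 .0004 .005;0 0 8.75 .0259 -.0004 .0004 .005"

```text
t: 51.28
eef_pos: [0.454, -0.1964, 0.0887]
ee_rot: [3.14, -0.0, -1.838]
force: [0.8, 0.2, -1.1]
width: 0.0239
gripper_force: 12.0
```

Call:
move_arm:
  rows: "0 0 0 0 0 .02 .005;0 0 0 0 0 .01 .005;0 0 0 0 0 0 .005;0 0 0 0 0 0 .005;0 0 0 0 0 0 .005"

```text
t: 51.9
eef_pos: [0.4556, -0.1955, 0.0605]
ee_rot: [-3.14, 0.0, -1.832]
force: [-0.3, 0.2, -0.6]
width: 0.0242
gripper_force: 12.0
```

```bash
python3 - <<'E'
from h import *
C=np.array([.446,-.2285]);ty=np.array([.259,.966])
t=C+ty*.034; go([*t,.022],down(np.radians(-105)));print(st()[0])
E
```

```text
1 rows of 0 0 0 [0.0004 0.0008 0.0385]
[ 0.45559972 -0.19549981  0.06050434]
```

Call:
move_arm:
  rows: "0 0 0 .0004 .0008 .02 .005;0 0 0 0 0 .0185 .005;0 0 0 0 0 0 .005;0 0 0 0 0 0 .005;0 0 0 0 0 0 .005"

```text
t: 52.52
eef_pos: [0.455, -0.1959, 0.0224]
ee_rot: [-3.139, 0.0, -1.832]
force: [0.3, 0.5, -0.9]
width: 0.0237
gripper_force: 12.0
```

Call:
move_arm:
  rows: "0 0 0 0 0 .0025 .005;0 0 0 0 0 0 .005;0 0 0 0 0 0 .005"

```text
t: 52.9
eef_pos: [0.4543, -0.1959, 0.0191]
ee_rot: [-3.141, -0.0, -1.833]
force: [-0.5, -0.6, 0.7]
width: 0.0243
gripper_force: 12.0
```

Call:
move_arm:
  rows: "0 0 0 0 0 0 .032;0 0 0 0 0 0 .032;0 0 0 0 0 0 .032"

```text
t: 53.28
eef_pos: [0.4543, -0.1959, 0.019]
ee_rot: [-3.141, 0.0, -1.833]
force: [0.8, -0.3, 0.5]
width: 0.0324
gripper_force: 0.0
```

Call:
move_arm:
  rows: "0 0 0 0 0 -.02 .032;0 0 0 0 0 -.04 .045;0 0 0 0 0 -.05 .045;0 0 0 0 0 -.05 .045;0 0 0 0 -.02 -.05 .045;0 0 0 0 0 0 .045;0 0 0 0 0 0 .045;0 0 0 0 0 0 .045"

```text
t: 54.28
eef_pos: [0.4725, -0.2009, 0.2278]
ee_rot: [3.14, -0.0, -1.833]
force: [0.5, -0.6, -0.1]
width: 0.0448
gripper_force: 0.0
```

```bash
python3 - <<'E'
from h import *
p,d=grab('scene','fin'); cv2.imwrite('pics/finb.png',cv2.resize(p,(800,600),interpolation=cv2.INTER_CUBIC))
E
```

```text
(no output)
```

View pics/finb.png

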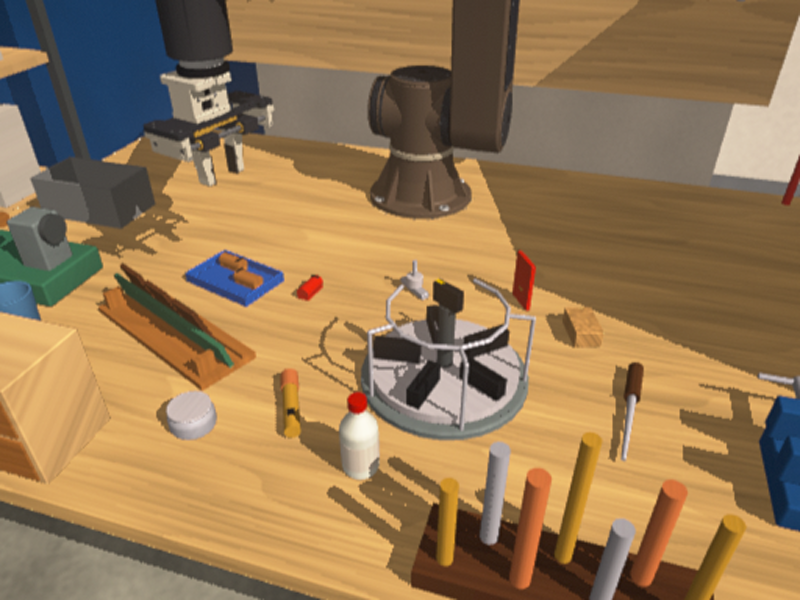

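The final picture shows three plates leaning on the rest at (180,315), both cherry plugs in the tray at (235,270), and all five slots empty with the carousel in a detent. The other things on the bench are where they were.

```bash
python3 -c "
from station import arm
print(arm.job_done())"
```

```text
the job is handed in; nothing more can be done
None
```

The job is handed in at about 54 s of the 210 s: all three plates present lean on the rest, both cherry plugs lie in the blue tray, and the carousel stands in one of its click positions.

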